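# Complete the jar caddy and hang it under the shelf

### The job

Stand the loose green-lidded jar upright in the caddy's empty bay and let go of it. Then lift the caddy by its handle, carry it level with no jar tipping over or anything dropped, and hang it by the handle bar in the dips of the two orange prongs under the rack's shelf, so that it hangs level and still. Leave the other jars on the bench, the scoop and the tape dispenser where they are.

Things in the scene. Friction and masses are not known exactly. Their poses are not given: they have to be found in the camera images.
- caddy: White open caddy, 156 (x) x 196 (y) mm, walls 45 mm high, 4 thick; two 45 mm high partitions make four bays of 72 x 92 mm, floor 4 mm above the underside. Steel arch handle: flat legs at y = +-93 mm, x = 0, and a round bar along y, 12 mm diameter, axis 180 mm up. 0.34 kg; balanced about the bar when all four jars are in. Origin: centre of its underside; z up; -x side is nearer the robot.
- caddy_bar (a point): Middle of the caddy's handle bar, on its axis, 180 mm above the caddy's underside. Axes as the caddy: y along the bar, z up.
- caddy_bay (a point): Centre of the floor of the empty bay: near side, right (38 mm towards -x, 47 mm towards -y from the caddy's middle, 4 mm above its underside). Axes as the caddy. The handle bar is close above the bay's inner side: the gripper must lean back, its body towards -x, to set a jar in.
- jar_green: Amber jar, upright round cylinder 54 mm diameter, 92 mm tall (top 24 mm is the green lid, same diameter), 100 g. Origin: centre of its underside; z up its axis. The fourth jar of the set, standing loose on the bench; it belongs in the empty bay.
- rack_seat (a point): Where the middle of the handle bar lies when hung, 250 mm above the bench: level with the dips of the two orange prongs, midway between them. Axes as the rack: -x is the open front, y along the hung bar, z up. The prongs' upturned ends rise to 17 mm above this point, so the bar's axis must come in from the front at least 25 mm above it.
- rack: Fixed blue rack. Origin on the bench under the seat; -x is its front. Orange prongs 10 mm thick at y = +-50 mm run from a crossbar at x = 135 to upturned ends at x = -29 mm. Wire shelf above: underside 375 mm over the bench, from x = 20 mm back, 300 mm wide, too low for a gripper pointing straight down: lean it back 35 degrees. Posts at x = 135, y = +-120; base plate from x = 90 mm.
- jar_red: Amber jar, upright round cylinder 54 mm diameter, 92 mm tall (top 24 mm is the red lid, same diameter), 100 g. Origin: centre of its underside; z up its axis. Bystander on the bench.
- jar_yellow: Amber jar, upright round cylinder 54 mm diameter, 92 mm tall (top 24 mm is the yellow lid, same diameter), 100 g. Origin: centre of its underside; z up its axis. Bystander on the bench.
- stock1: Amber jar, upright round cylinder 54 mm diameter, 92 mm tall (top 24 mm is the green lid, same diameter), 100 g. Origin: centre of its underside; z up its axis. Already in the caddy, far right bay.
- stock2: Amber jar, upright round cylinder 54 mm diameter, 92 mm tall (top 24 mm is the green lid, same diameter), 100 g. Origin: centre of its underside; z up its axis. Already in the caddy, far left bay.
- stock3: Amber jar, upright round cylinder 54 mm diameter, 92 mm tall (top 24 mm is the green lid, same diameter), 100 g. Origin: centre of its underside; z up its axis. Already in the caddy, near left bay.
- scoop: Blue plastic hand scoop lying on the bench, 200 mm long along its x, 64 mm wide, 34 mm high; bystander. Origin on its underside at the neck between handle (-x) and bowl (+x).
- tape: Grey tape roll in a red and blue hand dispenser lying flat, 125 x 115 mm, 48 mm high; bystander. Origin on its underside.

How it is judged:
On the way, in this order (a step that is already met when the one before it is completed fails the run):
1. the green-lidded jar stands in the empty bay, released, the caddy still standing on the bench (x of jar_green in the frame of caddy_bay between -0.02 and 0.02 m and y of jar_green in the frame of caddy_bay between -0.03 and 0.03 m and z of jar_green in the frame of caddy_bay between -0.012 and 0.012 m and angle between jar_green's own z axis and vertical below 0.2 rad and contact force between the fingers and jar_green below 0.1 N and height (world z) of caddy below 0.015 m), for 0.2 s.
2. the caddy is held up by the gripper, clear of the bench and level, its four jars in it (height (world z) of caddy above 0.05 m and angle between caddy's own z axis and vertical below 0.3 rad and contact force between the fingers and caddy above 1 N and x of jar_green in the frame of caddy_bay between -0.02 and 0.02 m and y of jar_green in the frame of caddy_bay between -0.03 and 0.03 m and z of jar_green in the frame of caddy_bay between -0.012 and 0.012 m and angle between each of jar_green, stock1, stock2, stock3's own z axis and vertical below 0.2 rad and z of stock1 in the frame of caddy between -0.01 and 0.02 m and distance between each of stock1, stock2, stock3 and caddy below 0.1 m and z of stock2 in the frame of caddy between -0.01 and 0.02 m and z of stock3 in the frame of caddy between -0.01 and 0.02 m), for 0.2 s.
At the end, for the whole second after the job is handed in: Caddy at rest, hung on both prongs: bar middle within 12 mm of the seat (35 mm along the bar), within 0.2 rad in yaw and 8 degrees of level, over 2 N on the rack. Green-lidded jar in its bay (within 20 x 30 mm, 12 mm in height); all four jars in the caddy, tilted under 0.2 rad (x of caddy_bar in the frame of rack_seat between -0.012 and 0.012 m and y of caddy_bar in the frame of rack_seat between -0.035 and 0.035 m and z of caddy_bar in the frame of rack_seat between -0.012 and 0.012 m and angle between caddy's own z axis and vertical below 0.14 rad and angle between the y axis of caddy and the y axis of rack_seat, either way round below 0.2 rad and linear speed of caddy below 0.05 m/s and angular speed of caddy below 0.4 rad/s and contact force between caddy and rack above 2 N and x of jar_green in the frame of caddy_bay between -0.02 and 0.02 m and y of jar_green in the frame of caddy_bay between -0.03 and 0.03 m and z of jar_green in the frame of caddy_bay between -0.012 and 0.012 m and angle between each of jar_green, stock1, stock2, stock3's own z axis and vertical below 0.2 rad and z of stock1 in the frame of caddy between -0.01 and 0.02 m and distance between each of stock1, stock2, stock3 and caddy below 0.1 m and z of stock2 in the frame of caddy between -0.01 and 0.02 m and z of stock3 in the frame of caddy between -0.01 and 0.02 m); the robot touches nothing.
It fails at once if the caddy is tipped more than 20 degrees from level (angle between caddy's own z axis and vertical above 0.35 rad).
It fails at once if a green-lidded jar is tipped more than 35 degrees (angle between any of jar_green, stock1, stock2, stock3's own z axis and vertical above 0.61 rad).
It fails at once if the green-lidded jar is let fall (faster than 0.6 m/s while not held) (linear speed of jar_green above 0.6 m/s and contact force between the fingers and jar_green below 0.1 N and height (world z) of caddy below 0.02 m).
It fails at once if the caddy is let fall (faster than 0.5 m/s while not held) (linear speed of caddy above 0.5 m/s and contact force between the fingers and caddy below 0.1 N).
It fails at once if the red- or yellow-lidded jar, the scoop or the tape dispenser is moved more than 30 mm (distance of any of jar_red, jar_yellow, scoop, tape from where it was at the start of the episode above 0.03 m).
It also fails if it takes over 64 s, if anything falls off the work surface, if the arm or the gripper's body presses on something with over 40 N, if the wrist force passes 120 N, or if a joint passes its speed limit or range.

### The arm

A 7-joint arm with a two-finger parallel gripper is mounted at the origin on the work surface. World frame = base frame: x ahead of the robot, y to its left, z up, the work surface at z = 0. Lengths are in m, angles in rad, forces in N, time in s.
With the tool pointing down it reaches from about 0.425 to 0.875 m from the base axis. Payload 9.9 kg.
Tool frame: the origin (TCP) lies midway between the tips of the shut fingers; the grasp point (between the pads) lies 19 mm behind it; z points along the fingers, y is the line along which they close (so a half turn about z gives the same grasp; the last joint's range is limited). The gripper opens to 85 mm and grips with 20 to 120 N. Pads are 22 mm wide; open, the fingers measure 114 mm over their backs; the gripper's body (76 mm by 85 mm) begins 54 mm behind the grasp point. The pads swing forward as they close: fully open they stand 13 mm farther back than shut.
Start: joints at [-1.365, 0.576, 0.025, 1.437, -0.015, 1.129, -0.057], TCP at [0.193, 0.647, 0.231] pointing down, gripper open.
Joint ranges: [-2.76, 2.76], [-0.34, 2.15], [-1.52, 1.57], [0.19, 2.46], [-1.09, 4.23], [0.17, 1.99], [-2.82, 2.82]. Speed limits (rad/s): [2.22, 2.22, 3.01, 3.01, 3.14, 3.14, 3.14].

### API

Orientations are given as a 3x3 rotation matrix whose columns are the frame's x, y, z axes.
In Python, from cell import sensors, cams, job gives the robot as it stands.
- The arm moves only by the tool step_arm, never from a script. Its argument "increments" is a list of rows, each a list of 2 entries, a list of its own where there are three numbers: the shift along the tool's x, y, z in cm, then the turn, a rotation vector about the tool's x, y, z in rad. A call has 1 to 12 rows; each row is the pose to reach, as a shift and turn from the pose commanded when the call began, along the tool's axes at that moment; what a row does not reach only later rows make up. A row lasts 1/12 s, in which the tool goes at most 41.7 mm and 7.16 degrees, less where a joint would pass 70% of its speed; a pose out of reach is approached as far as the arm can. A call with a gripper value outside its range is refused whole. "fingers" is the closure, from -1 (fully open) to 1 (shut), so that 0 is half open, set as the call begins (left out, the last holds). The fingers move at their own pace and stop on an object; "newtons" is the grip in N (left out, the last holds). Time passes only in rows, so rows that repeat a pose let the fingers close. It gives the time, the measured TCP pose, the force, the opening and the grip force at its end, in the units of the state.
- sensors.get_state(): the state, without advancing time (a new reading comes with each control period).
- cams.capture(name): name is "scene" or "side" or "wrist"; returns a dict with "frame" (384x512x3 uint8, red, green, blue), "depth" (384x512 float32, m along the optical axis (not along the pixel's ray), 0 where there is no reading), "fov_y" (degrees; the focal length in pixels is half the picture's height over the tangent of half this angle, whatever the lens; pixels are square), "cx", "cy" (the principal point, pixels), "k1" (the pictures are not rectified: a ray, as slopes to the right and down, at radius r is drawn at 1 + k1 r^2 times it, then the intrinsics apply), "position" and "rotation" of the camera in the world. Camera axes: x right, y down, z forward; pixel columns grow to the right and rows downward; lengths in m; the calibration is good to about 2 mm. A picture is of the moment at which its call begins.
- job.sign_off(): hands the job in; it is judged then, once.
The state is a dict: "time_s": time; "qpos": joint angles; "joint_vel": joint speeds; "tau": joint torques, N m; "position": TCP position; "tool_rot": TCP orientation; "ft_force": force on the tool from outside, world axes, zero at the start; "wrist_torque": the same for the moment, N m; "finger_gap": finger opening in m; "gripper_force": force on a finger pad.
Only numpy, scipy, OpenCV 4.12 (cv2) and the standard library are available. Lean on these libraries where they do the work, as an engineer would, in place of code of your own. Each camera call takes 0.05 s, during which the arm holds its last target. There are 200 camera calls.

## Working session

There is one attempt and no reset: what is moved stays moved. The work goes in short steps, Python scripts to look and compute and a tool call to move; the robot and the scene stay as the last step left them, time stands still between calls to the robot, and variables do not carry over. Pictures are saved under pics/ and viewed, at most 13 in all, crops included, and the job is handed in when it is done.

Besides the shell and the picture viewer there is one more tool, called after ">>>" as name([rows], argument=value, ...), one row to a line, values as JSON. step_arm: Moves the arm, as the interface text tells. Its arguments: {"type":"object","properties":{"increments":{"type":"array","items":{"type":"array"}},"fingers":{"type":"number"},"newtons":{"type":"number"}},"required":["increments"]}

```bash
mkdir -p pics; cat > h.py <<'E'
import numpy as np, cv2, pickle
from cell import sensors, cams, job
def cap(n,tag):
    c=cams.capture(n); pickle.dump(c,open(f'pics/{tag}.pkl','wb'))
    cv2.imwrite(f'pics/{tag}.png',c['frame'][:,:,::-1]); return c
def load(tag): return pickle.load(open(f'pics/{tag}.pkl','rb'))
def ray(c,u,v):
    f=c['frame'].shape[0]/2/np.tan(np.radians(c['fov_y'])/2)
    d=np.array([(u-c['cx'])/f,(v-c['cy'])/f]); s=d.copy()
    for _ in range(20): s=d/(1+c['k1']*(s@s))
    return np.array([s[0],s[1],1.])
def pt(c,u,v,w=1):  # by depth (median)
    p=c['depth'][int(v)-w:int(v)+w+1,int(u)-w:int(u)+w+1]; z=np.median(p[p>0])
    return np.array(c['position'])+np.array(c['rotation'])@(ray(c,u,v)*z)
def atz(c,u,v,z):
    d=np.array(c['rotation'])@ray(c,u,v); p=np.array(c['position']); return p+d*(z-p[2])/d[2]
def cloud(c):
    h,w=c['depth'].shape; f=h/2/np.tan(np.radians(c['fov_y'])/2)
    v,u=np.mgrid[:h,:w]; d=np.stack([(u-c['cx'])/f,(v-c['cy'])/f],-1); s=d.copy()
    for _ in range(20): s=d/(1+c['k1']*(s**2).sum(-1,keepdims=True))
    r=np.concatenate([s,np.ones((h,w,1))],-1)*c['depth'][...,None]
    return r@np.array(c['rotation']).T+np.array(c['position'])
E
python3 - <<'E'
from h import *
for n in['scene','side','wrist']:
    c=cap(n,n+'0'); print(n,c['position'],np.round(c['rotation'],3).tolist(),c['fov_y'],c['k1'])
a=[cv2.imread(f'pics/{n}0.png') for n in['scene','side']]
s=sensors.get_state(); print(s['position'],s['tool_rot'],s['time_s'],s['finger_gap'])
E
```

```text
scene [1.30260157 0.54838329 0.81965295] [[-0.644, 0.414, -0.643], [0.765, 0.368, -0.529], [0.018, -0.833, -0.554]] 45.38099692477109 0.04878133315165898
side [ 0.10701379 -0.8604633   0.82789403] [[0.876, -0.276, 0.396], [-0.483, -0.519, 0.705], [0.011, -0.809, -0.588]] 52.401837495537 -0.1086858778533378
wrist [0.11556145 0.67010118 0.37312016] [[0.286, 0.91, 0.3], [0.958, -0.271, -0.092], [-0.002, 0.314, -0.949]] 71.76397453443997 -0.025236812689550935
[0.19276994 0.64652358 0.23062394] [[-9.58313671e-01  2.85718070e-01 -3.02887970e-04]
 [ 2.85718223e-01  9.58312853e-01 -1.25449380e-03]
 [-6.81701127e-05 -1.28873917e-03 -9.99999167e-01]] 0.15 0.08544211903779053
```

View pics/scene0.png

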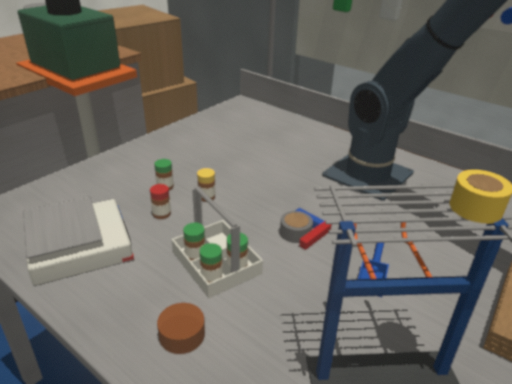

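View pics/side0.png

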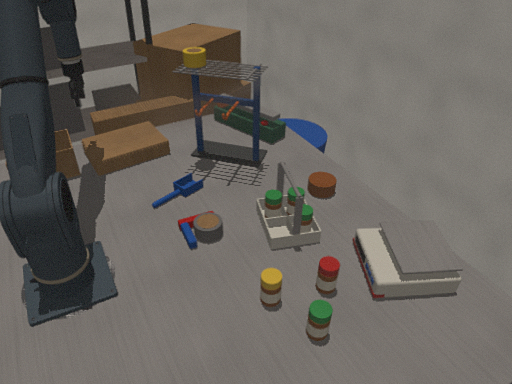

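The scene view shows the loose green jar at (164,166), red at (160,198), yellow at (206,180), the caddy around (215,255) and the rack on the right. In the side view the loose green jar is at (319,312), and the caddy's handle runs from (281,168) to (298,196), with the prongs near (203,106) and (231,110).

```bash
python3 - <<'E'
from h import *
np.set_printoptions(precision=4,suppress=True)
s,d=load('scene0'),load('side0')
hs,hd=[cv2.cvtColor(c['frame'],cv2.COLOR_RGB2HSV) for c in(s,d)]
Ps,Pd=cloud(s),cloud(d)
for n,P,h in(('scene',Ps,hs),('side',Pd,hd)):
    for nm,lo,hi in(('green',(45,100,40),(80,255,255)),('orange',(3,150,120),(14,255,255)),('red',(0,150,80),(3,255,255)),('red2',(174,150,80),(180,255,255)),('yel',(20,150,100),(32,255,255)),('blue',(105,150,40),(125,255,255))):
        m=cv2.inRange(h,lo,hi); k,l,st,ce=cv2.connectedComponentsWithStats(m)
        for i in range(1,k):
            if st[i,4]<25: continue
            p=P[l==i]; 
            if np.linalg.norm(np.median(p,0)[:2])>1.3: continue
            top=p[p[:,2]>np.percentile(p[:,2],90)-.004]
            print(n,nm,ce[i].round(),st[i,4],'min',p.min(0),'max',p.max(0),'topmid',(np.percentile(top,2,axis=0)+np.percentile(top,98,axis=0))/2)
big=[]
for c,(u0,v0,u1,v1) in((s,(150,170,280,300)),(d,(240,150,340,250))):
    big.append(cv2.resize(c['frame'][v0:v1,u0:u1,::-1],(400,400),interpolation=cv2.INTER_CUBIC))
for c,(u0,v0,u1,v1) in((s,(310,170,510,370)),(d,(170,60,280,170))):
    big.append(cv2.resize(c['frame'][v0:v1,u0:u1,::-1],(400,400),interpolation=cv2.INTER_CUBIC))
im=np.vstack([np.hstack(big[:2]),np.hstack(big[2:])])
cv2.imwrite('pics/crop.png',cv2.resize(im,(600,600)))
E
```

```text
scene green [342.   5.] 172 min [-0.5782 -0.5352  0.3717] max [1.3026 0.5484 0.8197] topmid [-0.3335 -0.3687  0.4581]
scene green [163. 165.] 148 min [ 0.4954 -0.4741  0.0747] max [ 0.5437 -0.4241  0.0953] topmid [ 0.5196 -0.45    0.0925]
scene green [194. 231.] 274 min [ 0.6633 -0.162   0.0754] max [1.3026 0.5484 0.8197] topmid [ 0.69   -0.1363  0.0965]
scene green [243. 241.] 78 min [ 0.6218 -0.0362  0.0808] max [ 0.6576 -0.0046  0.0991] topmid [ 0.6385 -0.0183  0.0964]
scene green [210. 253.] 319 min [ 0.6968 -0.0745  0.0759] max [1.3026 0.5484 0.8197] topmid [ 0.7218 -0.0485  0.0963]
scene orange [82. 77.] 1238 min [ 0.0725 -1.3861  0.114 ] max [1.3026 0.5484 0.8197] topmid [ 0.3571 -1.1411  0.1967]
scene orange [413. 248.] 42 min [0.5722 0.3469 0.2468] max [0.5998 0.3736 0.253 ] topmid [0.5848 0.3607 0.2498]
scene orange [366. 261.] 128 min [0.6443 0.2777 0.2465] max [1.3026 0.5484 0.8197] topmid [0.6764 0.3108 0.2502]
scene orange [426. 271.] 45 min [0.619  0.393  0.2468] max [0.6405 0.4152 0.253 ] topmid [0.6299 0.4041 0.2504]
scene orange [180. 321.] 1224 min [ 0.8364 -0.0265
[... 1778 characters left out ...]
701 0.31   0.2537]
side red [187. 219.] 73 min [0.3537 0.0433 0.0214] max [0.4185 0.0728 0.0344] topmid [0.3849 0.0593 0.031 ]
side red [329. 265.] 274 min [ 0.107  -0.8605  0.0713] max [ 0.6447 -0.3228  0.8279] topmid [ 0.6178 -0.3509  0.0941]
side yel [193.  57.] 286 min [ 0.107  -0.8605  0.211 ] max [0.9187 1.1526 0.8279] topmid [0.5867 0.436  0.4346]
side yel [271. 278.] 344 min [ 0.107  -0.8605  0.0008] max [ 0.5404 -0.2367  0.8279] topmid [ 0.4649 -0.3139  0.0932]
side blue [181. 189.] 467 min [ 0.107  -0.8605  0.0011] max [0.5066 0.2975 0.8279] topmid [0.4018 0.06   0.1758]
side blue [188. 235.] 193 min [ 0.35   -0.0473  0.0089] max [0.3771 0.0503 0.0336] topmid [0.364  0.0017 0.0304]
```

View pics/crop.png

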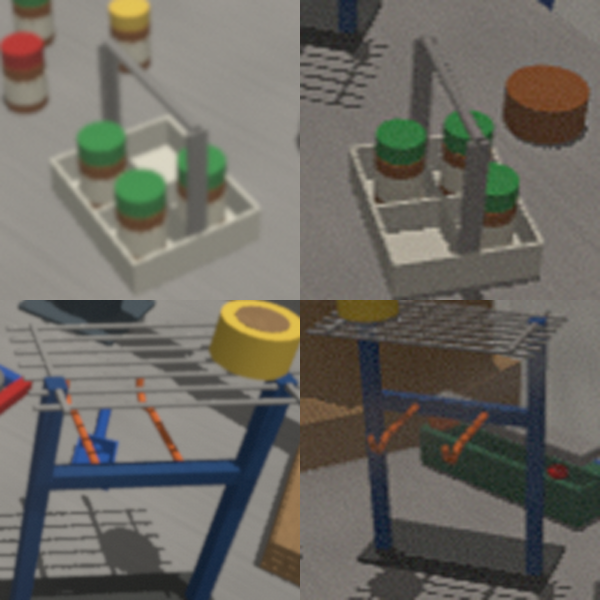

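```bash
python3 - <<'E'
from h import *
np.set_printoptions(precision=4,suppress=True)
for n in('scene0','side0'):
    c=load(n); P=cloud(c); h=cv2.cvtColor(c['frame'],cv2.COLOR_RGB2HSV); ok=c['depth']>0
    m=ok&(abs(P[...,0]-.664)<.13)&(abs(P[...,1]+.077)<.13)
    b=P[m&(P[...,2]>.172)&(P[...,2]<.195)]; mu=b.mean(0); u=np.linalg.svd(b-mu)[2][0]; u*=np.sign(u[1]); t=(b-mu)@u
    e=(np.percentile(t,1)+np.percentile(t,99))/2
    print(n,'bar',len(b),'mid',mu+u*e,'len',np.ptp(t),'z',np.percentile(b[:,2],[5,50,95]),'ydir',u,'yaw',np.arctan2(-u[0],u[1]))
    w=P[m&(abs(P[...,2]-.045)<.004)][:,:2].astype(np.float32)
    if len(w): print('walls',len(w),cv2.minAreaRect(w))
    o=(cv2.inRange(h,(3,110,60),(16,255,255))>0)&ok&(abs(P[...,0]-.65)<.15)&(abs(P[...,1]-.36)<.15)&(P[...,2]>.22)&(P[...,2]<.3)
    o=P[o]; r=np.array([.707,.707]); l=np.array([-.707,.707])
    a=o[:,:2]@r; bb=o[:,:2]@l
    for s in(bb>np.median([bb.min(),bb.max()]),bb<=np.median([bb.min(),bb.max()])):
        q=o[s]; f=np.polyfit(a[s],bb[s],1); print('prong',s.sum(),'along',a[s].min(),a[s].max(),'lat',np.median(bb[s]),'slope',f[0],'z',np.percentile(q[:,2],[2,50,98]))
        for x in np.arange(a[s].min(),a[s].max(),.012):
            k=s&(abs(a-x-.006)<.006)
            if k.sum(): print('  ',round(x+.006,3),k.sum(),round(o[k,2].max(),4),round(bb[k].mean(),4))
    bl=(cv2.inRange(h,(105,120,30),(125,255,255))>0)&ok&(P[...,0]>.5)&(P[...,1]>.1)&(P[...,2]>.03)&(P[...,2]<.36)&(np.linalg.norm(P[...,:2],axis=-1)<1.3)
    B=P[bl]
    pz=B[(B[:,2]<.2)]; ll=pz[:,:2]@l; rr=pz[:,:2]@r; mid=(ll.min()+ll.max())/2
    for k in(ll>mid,ll<=mid): print('post',k.sum(),'al',np.percentile(rr[k],[2,50,98]),'lat',np.percentile(ll[k],[2,50,98]))
    cb=B[(B[:,2]>.22)&(B[:,2]<.3)]; ll=cb[:,:2]@l; rr=cb[:,:2]@r; print('cross',len(cb),'al',np.percentile(rr,[2,98]),'slope',np.polyfit(ll,rr,1)[0] if len(cb)>2 else 0)
E
```

```text
scene0 bar 343 mid [ 0.6688 -0.0842  0.1828] len 0.195193420138943 z [0.1762 0.1836 0.187 ] ydir [ 0.2754  0.9613 -0.0078] yaw -0.2790333958834155
walls 549 ((0.6665253043174744, -0.08535560965538025), (0.20095773041248322, 0.15838183462619781), 73.99752044677734)
prong 228 along 0.6033614270530673 0.7455151554199037 lat -0.15818423162872963 slope -0.02118898572147645 z [0.2411 0.2497 0.2616]
   0.609 23 0.2648 -0.1566
   0.621 26 0.2478 -0.1565
   0.645 3 0.2495 -0.1598
   0.657 24 0.2516 -0.1573
   0.669 23 0.253 -0.1578
   0.681 19 0.2517 -0.1581
   0.693 16 0.251 -0.1586
   0.705 22 0.2525 -0.1588
   0.717 23 0.2518 -0.1589
   0.729 25 0.2515 -0.1593
   0.741 23 0.253 -0.1588
prong 182 along 0.6057247033598318 0.7435235549057757 lat -0.2577983726438722 slope -0.02420005288838326 z [0.2448 0.2499 0.2526]
   0.612 3 0.2633 -0.2543
   0.624 9 0.2474 -0.2547
   0.648 7 0.2524 -0.2578
   0.66 24 0.2527 -0.2574
   0.672 21 0.2517 -0.2573
   0.684 22 0.2513 -0.2575
   0.696 20 0.2516 -0.2576
   0.708 22 0.2535 -0.2581
   0.72 22 0.2518 -0.2578
   0.732 21 0.2521 -0.2585
   0.744 10 0.25
[... 922 characters left out ...]
43
   0.76 2 0.2477 -0.1467
prong 77 along 0.598941448409738 0.7556597232632388 lat -0.2566965978913302 slope -0.007640358466466144 z [0.2407 0.2518 0.2658]
   0.605 14 0.2678 -0.2549
   0.617 5 0.2491 -0.2577
   0.629 4 0.2469 -0.2569
   0.641 8 0.2531 -0.2547
   0.653 8 0.2537 -0.2568
   0.665 6 0.255 -0.2569
   0.677 5 0.2548 -0.2576
   0.689 4 0.2546 -0.2588
   0.701 4 0.2563 -0.2568
   0.713 5 0.2543 -0.2568
   0.725 6 0.2553 -0.2576
   0.737 1 0.248 -0.26
   0.749 5 0.2524 -0.2554
   0.761 1 0.2453 -0.2488
post 46 al [0.5206 0.7533 0.7596] lat [-0.1922 -0.0898 -0.0805]
post 50 al [0.742  0.7496 0.7594] lat [-0.3349 -0.3285 -0.3201]
cross 17 al [0.7494 0.7691] slope 0.012315801339883083
```

```bash
cat >> h.py <<'E'
from scipy.spatial.transform import Rotation as Ro
CAD=np.array([.6655,-.0838,0]); CY=-.280; SEAT=np.array([.592,.299,.25]); RY=.77
def pose_j(az_deg,lean=35):  # jar grasp: tool x to the rear
    a=np.radians(az_deg); r=np.array([np.cos(a),np.sin(a),0]); Z=np.array([0,0,1.]); t=np.radians(lean)
    z=-np.cos(t)*Z-np.sin(t)*r; x=np.cos(t)*r-np.sin(t)*Z; return np.stack([x,np.cross(z,x),z],1)
def pose_b(yaw,lean=35):  # bar grasp: tool x along +y of the caddy
    f=np.array([np.cos(yaw),np.sin(yaw),0]); x=np.array([-np.sin(yaw),np.cos(yaw),0]); t=np.radians(lean)
    z=np.array([0,0,-np.cos(t)])+np.sin(t)*f; return np.stack([x,np.cross(z,x),z],1)
def inc(R,p,start=None):
    if start is None: s=sensors.get_state(); R0,p0=np.array(s['tool_rot']),np.array(s['position'])
    else: R0,p0=start
    rv=Ro.from_matrix(R0.T@R).as_rotvec()
    sh=R0.T@(np.array(p)-p0)
    print('shift cm',np.round(sh*100,2).tolist(),'turn',np.round(rv,3).tolist(),'rows>=',round(max(np.linalg.norm(sh)/.0417,np.degrees(np.linalg.norm(rv))/7.16),1))
E
python3 - <<'E'
from h import *
D=np.eye(3); s=sensors.get_state(); R0=np.array(s['tool_rot'])
pol=lambda r,a,z:[r*np.cos(np.radians(a)),r*np.sin(np.radians(a)),z]
for a in [(.56,60,.28),(.5,40,.3),(.48,22,.3),(.48,5,.3)]: inc(R0,pol(*a))
R=pose_j(150); J=np.array([.517,-.452,.075]); g=J+.024*R[:,2]; print('pre',g-.11*R[:,2],'g',g)
p3=np.array(pol(.48,5,.3))
for a in [(.5,-15,.28),(.55,-30,.26)]: inc(R,pol(*a),(R0,p3))
inc(R,g-.11*R[:,2],(R0,p3))
E
```

```text
shift cm [-12.98, -13.0, -4.92] turn [0.0, 0.0, 0.0] rows>= 4.6
shift cm [-27.52, -25.73, -6.9] turn [0.0, 0.0, 0.0] rows>= 9.2
shift cm [-37.51, -37.53, -6.89] turn [0.0, 0.0, 0.0] rows>= 12.8
shift cm [-44.63, -49.8, -6.87] turn [0.0, 0.0, 0.0] rows>= 16.1
pre [ 0.47428107 -0.42733621  0.14544708] g [ 0.52892156 -0.45888292  0.05534035]
shift cm [-5.35, -16.27, 2.02] turn [0.07, -0.608, 0.227] rows>= 5.2
shift cm [-8.87, -30.41, 4.04] turn [0.07, -0.608, 0.227] rows>= 7.7
shift cm [-13.03, -45.05, 15.51] turn [0.07, -0.608, 0.227] rows>= 11.8
```

>>> step_arm([
  [[-3,-3,-1],[0,0,0]],
  [[-5.5,-5.5,-2],[0,0,0]],
  [[-8,-8,-3.5],[0,0,0]],
  [[-10.5,-10.5,-4.5],[0,0,0]],
  [[-13,-13,-5],[0,0,0]],
  [[-15.5,-15.2,-5.5],[0,0,0]],
  [[-18.2,-17.7,-6],[0,0,0]],
  [[-21,-20.2,-6.5],[0,0,0]],
  [[-24,-22.8,-6.8],[0,0,0]],
  [[-27,-25.4,-6.9],[0,0,0]],
  [[-29.7,-28.2,-6.9],[0,0,0]],
  [[-32,-31,-6.9],[0,0,0]],
], fingers=-1)

```text
time_s: 1.15
position: [0.412, 0.2562, 0.3004]
tool_rot: [[-0.958, 0.287, 0.0], [0.287, 0.958, -0.0], [-0.0, 0.0, -1.0]]
ft_force: [1.0, 1.3, -0.0]
finger_gap: 0.0855
gripper_force: 0.0
```

>>> step_arm([
  [[-2.4,-2.9,0],[0,0,0]],
  [[-4.8,-5.8,0],[0,0,0]],
  [[-6.8,-9,0],[0,0,0]],
  [[-8.5,-12,0],[0,0,0]],
  [[-10,-15.2,0],[0,0,0]],
  [[-11.4,-18.5,0],[0,0,0]],
  [[-12.6,-18.8,0],[0,0,0]],
  [[-13.4,-22,0],[0,-0.06,0.03]],
  [[-14.3,-25.4,0.4],[0.01,-0.15,0.06]],
  [[-15.4,-28.6,0.8],[0.02,-0.25,0.1]],
  [[-16.5,-31.8,1.2],[0.03,-0.35,0.14]],
  [[-17.6,-35.2,2],[0.04,-0.45,0.18]],
])

```text
time_s: 2.15
position: [0.4794, -0.1301, 0.2814]
tool_rot: [[-0.798, 0.456, 0.395], [0.411, 0.89, -0.197], [-0.441, 0.005, -0.897]]
ft_force: [1.4, -2.4, -0.0]
finger_gap: 0.0855
gripper_force: 0.0
```

```bash
python3 - <<'E'
from h import *
s=sensors.get_state(); print(s['position'],s['time_s'],s['qpos'])
R=pose_j(150); J=np.array([.517,-.452,.075]); g=J+.024*R[:,2]
inc(R,g-.11*R[:,2]); inc(R,g)
E
```

```text
[ 0.47939508 -0.13014748  0.28136893] 2.15 [-0.36309376  0.05874094  0.42755473  2.20531958  0.32968653  0.48156354
  0.89284413]
shift cm [-5.81, -26.75, 17.86] turn [0.03, -0.154, 0.041] rows>= 7.8
shift cm [-7.49, -27.11, 28.73] turn [0.03, -0.154, 0.041] rows>= 9.6
```

>>> step_arm([
  [[-1,-4,1],[0,-0.02,0]],
  [[-2,-8,2],[0.01,-0.04,0.01]],
  [[-3,-12,4],[0.01,-0.06,0.02]],
  [[-3.8,-15.5,6.5],[0.02,-0.08,0.02]],
  [[-4.6,-19,9],[0.02,-0.1,0.03]],
  [[-5.3,-22.5,12],[0.03,-0.12,0.03]],
  [[-5.6,-25,15],[0.03,-0.14,0.04]],
  [[-5.8,-26.7,17.8],[0.03,-0.154,0.041]],
  [[-5.8,-26.7,17.8],[0.03,-0.154,0.041]],
])

```text
time_s: 2.9
position: [0.4726, -0.3101, 0.2311]
tool_rot: [[-0.737, 0.488, 0.469], [0.417, 0.873, -0.253], [-0.532, 0.009, -0.846]]
ft_force: [1.2, -0.0, -0.4]
finger_gap: 0.0855
gripper_force: 0.0
```

```bash
python3 - <<'E'
from h import *
np.set_printoptions(precision=4,suppress=True)
c=cap('wrist','w1'); P=cloud(c); h=cv2.cvtColor(c['frame'],cv2.COLOR_RGB2HSV)
m=(cv2.inRange(h,(45,100,40),(80,255,255))>0)&(c['depth']>0); p=P[m]; print(len(p),p.min(0) if len(p) else 0,p.max(0) if len(p) else 0)
p=p[np.linalg.norm(p[:,:2]-[.517,-.452],axis=1)<.06]
if len(p):
    t=p[p[:,2]>.088]; print('top',len(t),(t.min(0)+t.max(0))/2, np.median(t[:,2]), np.ptp(t,axis=0), cv2.minEnclosingCircle(t[:,:2].astype(np.float32)))
s=sensors.get_state(); print(s['position'],s['time_s'],s['ft_force'])
R=pose_j(150); J=np.array([.517,-.452,.075]); g=J+.024*R[:,2]; inc(R,g)
E
```

```text
2761 [ 0.4869 -0.4788  0.0059] [ 0.8497 -0.0201  0.097 ]
top 989 [ 0.513  -0.4523  0.0906] 0.09188549793969311 [0.0516 0.0529 0.0052] ((0.5140359401702881, -0.4525715708732605), 0.02688455954194069)
[ 0.4729 -0.3136  0.2313] 2.95 [ 0.5475 -2.6303  0.6936]
shift cm [-0.73, -10.04, 21.23] turn [0.012, -0.046, 0.008] rows>= 5.6
```

View pics/w1.png

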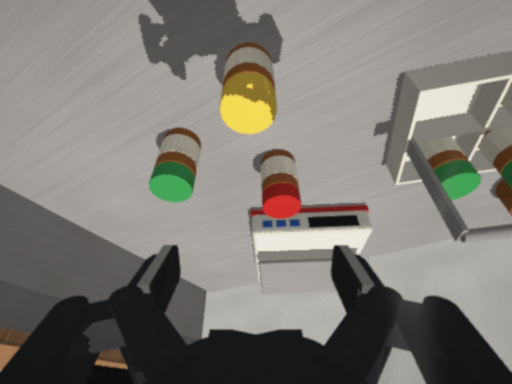

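The wrist view shows the loose green jar at (173,180), yellow at (248,100) just below, red at (281,195) and the caddy at the right. The arm lagged and now stands above the yellow jar, so I will move sideways first.

```bash
python3 - <<'E'
from h import *
R=pose_j(150); J=np.array([.514,-.4525,.075]); g=J+.024*R[:,2]; a=g-.11*R[:,2]
inc(R,[*a[:2],.2]);inc(R,a); inc(R,g-.02*R[:,2])
E
```

```text
shift cm [-2.94, -10.07, 5.51] turn [0.012, -0.046, 0.008] rows>= 2.8
shift cm [-0.02, -10.1, 10.12] turn [0.012, -0.046, 0.008] rows>= 3.4
shift cm [-0.44, -10.21, 19.11] turn [0.012, -0.046, 0.008] rows>= 5.2
```

>>> step_arm([
  [[-1,-2.5,1],[0,-0.01,0]],
  [[-2,-5,2.5],[0.01,-0.02,0]],
  [[-2.5,-7.5,4],[0.01,-0.03,0]],
  [[-2.9,-10,5.5],[0.01,-0.046,0.01]],
  [[-1.5,-10.1,7.5],[0.01,-0.046,0.01]],
  [[0,-10.1,10.1],[0.01,-0.046,0.01]],
  [[0,-10.1,10.1],[0.01,-0.046,0.01]],
  [[0,-10.1,10.1],[0.01,-0.046,0.01]],
])

```text
time_s: 3.62
position: [0.4798, -0.4333, 0.1756]
tool_rot: [[-0.735, 0.5, 0.458], [0.436, 0.866, -0.244], [-0.519, 0.021, -0.855]]
ft_force: [0.2, 0.5, -0.0]
finger_gap: 0.0853
gripper_force: 0.0
```

```bash
python3 - <<'E'
from h import *
R=pose_j(150); J=np.array([.514,-.4525,.075]); g=J+.024*R[:,2]
inc(R,g); s=sensors.get_state(); print(s['position'],s['time_s'],s['ft_force'],s['qpos'])
E
```

```text
shift cm [1.71, -0.21, 13.02] turn [0.017, -0.065, -0.011] rows>= 3.2
[ 0.47983756 -0.43325866  0.17555582] 3.6167 [ 0.23380932  0.4870955  -0.02733062] [ 0.68762554  0.41921606  0.06117391  2.10833361 -1.08385645  0.1724479
  2.81440273]
```

```bash
cat > kin.py <<'E'
import numpy as np
from scipy.optimize import least_squares
from scipy.spatial.transform import Rotation as Ro
Rz=lambda a:Ro.from_euler('z',a).as_matrix(); Ry=lambda a:Ro.from_euler('y',a).as_matrix()
LIM=np.array([[-2.76,2.76],[-.34,2.15],[-1.52,1.57],[.19,2.46],[-1.09,4.23],[.17,1.99],[-2.82,2.82]])
def fk(q,sg,L,o7=0):
    h,L1,L2,L3,a,b,w=L; s=sg*np.array(q)
    R=Rz(s[0])@Ry(s[1])@Rz(s[2]); p=np.array([0,0,h])+R@[a,0,L1]
    R=R@Ry(s[3]); p=p+R@[b,0,0]; R=R@Rz(s[4]); p=p+R@[0,0,L2]
    R=R@Ry(s[5]); p=p+R@[w,0,L3]; R=R@Rz(s[6]+o7); return R,p
E
python3 - <<'E'
from kin import *
import itertools, pickle
from cell import sensors
s=sensors.get_state()
D=[([-1.365,.576,.025,1.437,-.015,1.129,-.057],[.19277,.64652,.23062],[[-.9583,.2857,-.0003],[.2857,.9583,-.00125],[-.00007,-.00129,-1]]),
([-0.36309376,0.05874094,0.42755473,2.20531958,0.32968653,0.48156354,0.89284413],[.47939,-.13015,.28137],[[-0.798,0.456,0.395],[0.411,0.89,-0.197],[-0.441,0.005,-0.897]]),
(s['qpos'],s['position'],s['tool_rot'])]
best=[]
for sg in itertools.product([1,-1],repeat=4):
  sg=np.array([sg[0],1,sg[1],1,sg[2],1,sg[3]])
  for o in(0,np.pi/2,np.pi,-np.pi/2):
    e=sum(np.linalg.norm(fk(q,sg,[0]*7,o)[0]-np.array(R)) for q,p,R in D); best.append((e,tuple(sg),o))
best.sort(); print(best[:4])
sg,o=np.array(best[0][1]),best[0][2]
f=lambda L:np.concatenate([fk(q,sg,L,o)[1]-p for q,p,R in D]+[1e-3*L[4:]])
r=least_squares(f,[.3,.4,.4,.25,0,0,0]); print(r.x,np.abs(r.fun).max())
pickle.dump((sg,o,r.x),open('kin.pkl','wb'))
E
```

```text
[(np.float64(0.0024488852298257193), (np.int64(-1), np.int64(1), np.int64(-1), np.int64(1), np.int64(-1), np.int64(1), np.int64(-1)), 1.5707963267948966), (np.float64(1.4157217682541188), (np.int64(-1), np.int64(1), np.int64(1), np.int64(1), np.int64(-1), np.int64(1), np.int64(-1)), 1.5707963267948966), (np.float64(2.1868254533432205), (np.int64(1), np.int64(1), np.int64(-1), np.int64(1), np.int64(1), np.int64(1), np.int64(1)), -1.5707963267948966), (np.float64(2.7037694648547665), (np.int64(-1), np.int64(1), np.int64(1), np.int64(1), np.int64(-1), np.int64(1), np.int64(1)), 1.5707963267948966)]
[ 0.47322749  0.61275199  0.45487696  0.5543085  -0.11927539  0.08400004
 -0.06546637] 0.044845222139679175
```

```bash
cat > kin.py <<'E'
import numpy as np, pickle, os
from scipy.optimize import least_squares
from scipy.spatial.transform import Rotation as Ro
Rz=lambda a:Ro.from_euler('z',a).as_matrix(); Ry=lambda a:Ro.from_euler('y',a).as_matrix()
LIM=np.array([[-2.76,2.76],[-.34,2.15],[-1.52,1.57],[.19,2.46],[-1.09,4.23],[.17,1.99],[-2.82,2.82]])
def frames(q):
    F=[np.eye(3)]
    for i,a in enumerate(q): F.append(F[-1]@(Ry(a) if i%2 else Rz(-a+(np.pi/2 if i==6 else 0))))
    return F
# unknown offset columns: (frame, axis): base z; F1 y; F3 x,y,z; F4 x ; F5 y,z ; F6 x,z
COL=[(0,2),(1,1),(3,2),(3,0),(3,1),(4,0),(5,2),(5,1),(6,2),(6,0)]
def A(q): F=frames(q); return np.stack([F[f][:,k] for f,k in COL],1)
def data(add=None):
    D=pickle.load(open('D.pkl','rb')) if os.path.exists('D.pkl') else []
    if add: D.append(add); pickle.dump(D,open('D.pkl','wb'))
    return D
def fit():
    D=data(); M=np.vstack([A(q) for q,p in D]); y=np.concatenate([p for q,p in D])
    pr=np.array([.34,0,.4,0,0,0,.4,0,.3,0]); W=np.diag(np.array([1,10,1,10,10,10,1,10,1,10.])*2e-3)
    x=np.linalg.lstsq(np.vstack([M,W]),np.concatenate([y,W@pr]),rcond=None)[0]
    return x,np.abs(M@x-y).max()
def ik(R,p,x,n=12,q0=None):
    rng=np.random.default_rng(0); best=None
    for i in range(n):
        s=q0 if (q0 is not None and i==0) else rng.uniform(LIM[:,0],LIM[:,1])
        f=lambda q:np.concatenate([(A(q)@x-p)*5,Ro.from_matrix(frames(q)[7].T@R).as_rotvec()])
        r=least_squares(f,np.clip(s,LIM[:,0]+.01,LIM[:,1]-.01),bounds=(LIM[:,0]+.005,LIM[:,1]-.005))
        if best is None or r.cost<best.cost: best=r
        if best.cost<1e-7: break
    return best.x,best.cost
E
python3 - <<'E'
from kin import *
from cell import sensors
np.set_printoptions(precision=3,suppress=True)
s=sensors.get_state()
data(([-1.365,.576,.025,1.437,-.015,1.129,-.057],[.19277,.64652,.23062]))
data(([-0.36309376,0.05874094,0.42755473,2.20531958,0.32968653,0.48156354,0.89284413],[.47939,-.13015,.28137]))
data((s['qpos'],s['position']))
print(fit())
from h import *
J=np.array([.514,-.4525,.075])
x=fit()[0]
R=np.array(s['tool_rot']); print('down',[0]); inc(pose_j(150,0),J+[0,0,-.019+.11]); inc(pose_j(150,20),J+[0,0,.1])
for lean in(0,10,20,30,35):
  for az in(90,120,150,180,230):
    R=pose_j(az,lean); print(lean,az,ik(R,J+.02*R[:,2],x,6))
E
```

```text
(array([ 0.262, -0.019,  0.594, -0.006, -0.026, -0.001,  0.389, -0.002,
        0.368, -0.002]), np.float64(9.160979916544854e-06))
down [0]
shift cm [-2.86, 0.02, 2.85] turn [0.02, 0.546, -0.005] rows>= 4.4
shift cm [-3.32, 0.04, 2.08] turn [0.019, 0.197, -0.009] rows>= 1.6
0 90 (array([ 1.278,  1.184, -1.457,  1.566,  1.182,  1.467, -0.245]), np.float64(1.1070325298475597e-16))
0 120 (array([ 1.259,  1.114, -1.337,  1.567,  1.103,  1.363,  0.32 ]), np.float64(1.501986792580874e-13))
0 150 (array([ 1.281,  1.204, -1.488,  1.566,  1.202,  1.496,  0.792]), np.float64(2.2652180283674708e-13))
0 180 (array([ 1.284,  1.22 , -1.515,  1.565,  1.219,  1.52 ,  1.308]), np.float64(1.958328509250901e-19))
0 230 (array([ 1.279,  1.194, -1.472,  1.566,  1.192,  1.481,  2.193]), np.float64(4.854266563170779e-13))
10 90 (array([ 0.343,  0.764,  0.409,  1.721, -0.243,  0.609,  0.826]), np.float64(1.4916338453303514e-12))
10 120 (array([ 1.302,  1.187, -1.512,  1.731,  1.373,  1.436,  0.106]), np.float64(9.923113220295229e-17))
10 150 (array([ 1.354,  1.187, -1.515,  1.737,  1.337,  1.347,  0.673]),
[... 1176 characters left out ...]
.894,  1.18 ]), np.float64(1.1549513201765823e-17))
30 230 (array([ 1.5  ,  1.27 , -1.451,  1.516,  0.825,  1.162,  2.574]), np.float64(3.4075679028132283e-13))
35 90 (array([ 1.098,  1.249, -1.499,  1.912,  1.725,  1.831, -0.757]), np.float64(2.772419288294511e-13))
35 120 (array([ 1.269,  1.205, -1.501,  2.1  ,  1.871,  1.52 , -0.348]), np.float64(5.135583919691699e-13))
35 150 (array([ 1.467,  1.14 , -1.422,  2.122,  1.903,  1.021,  0.193]), np.float64(9.085057352544777e-17))
35 180 (array([ 1.615,  1.237, -1.496,  1.968,  1.535,  0.805,  1.139]), np.float64(3.0175715739894765e-13))
35 230 (array([ 1.534,  1.335, -1.512,  1.501,  0.816,  1.18 ,  2.603]), np.float64(3.263966567873559e-17))
```

```bash
cat >> kin.py <<'E'
def ikr(R,p,x,qr,w=.03,n=5):
    rng=np.random.default_rng(1); W=w*np.array([.2,.2,1,.2,.5,.5,.3]); out=[]
    for i in range(n):
        s=qr if i==0 else rng.uniform(LIM[:,0],LIM[:,1])
        f=lambda q:np.concatenate([(A(q)@x-p)*20,4*Ro.from_matrix(frames(q)[7].T@R).as_rotvec(),W*(q-qr)])
        r=least_squares(f,np.clip(s,LIM[:,0]+.03,LIM[:,1]-.03),bounds=(LIM[:,0]+.02,LIM[:,1]-.02)); out.append((r.cost,r.x))
    c,q=min(out,key=lambda t:t[0]); return q,np.linalg.norm(A(q)@x-p)*1000
E
python3 - <<'E'
from kin import *
from h import *
np.set_printoptions(precision=2,suppress=True)
x=fit()[0]; qr=np.array([0,.6,0,1.5,0,.8,0]); B=np.array([.613,-.1175,.079]); J=np.array([.514,-.4525,.075]); F=np.diag([-1,-1,1.])
bar=CAD+[0,0,.18]
def show(n,R,p): q,e=ikr(R,p+.02*R[:,2],x,qr); print(n,q,'err',round(e,1))
for az in(100,140,164): 
    show(f'jar down {az}',pose_j(az,0),J); show(f'jar down flip {az}',pose_j(az,0)@F,J)
for l in(25,30,35):
  for dz in(0,.06):
    show(f'bay {l} {dz}',pose_j(164,l),B+[0,0,dz]); show(f'bay flip {l} {dz}',pose_j(164,l)@F,B+[0,0,dz])
for l in(25,35):
  show(f'bar {l}',pose_b(CY,l),bar);show(f'bar flip {l}',pose_b(CY,l)@F,bar)
  for dz in(0,.05): show(f'seat {l}',pose_b(RY,l),SEAT+[0,0,dz]); show(f'seat flip {l}',pose_b(RY,l)@F,SEAT+[0,0,dz])
  show(f'seat front {l}',pose_b(RY,l),SEAT+[-.07,-.07,.05])
E
```

```text
jar down 100 [ 0.67  0.76 -0.04  1.59  0.04  0.79  0.8 ] err 0.0
jar down flip 100 [ 0.57  0.77  0.15  1.6  -0.14  0.79 -2.19] err 0.0
jar down 140 [ 0.7   0.76 -0.08  1.59  0.07  0.79  1.46] err 0.0
jar down flip 140 [ 0.59  0.76  0.11  1.6  -0.1   0.79 -1.53] err 0.0
jar down 164 [ 0.71  0.76 -0.1   1.59  0.1   0.79  1.86] err 0.0
jar down flip 164 [ 0.61  0.76  0.08  1.6  -0.08  0.78 -1.13] err 0.0
bay 25 0 [ 0.27  0.61 -0.29  2.16  1.73  0.26 -0.33] err 0.0
bay flip 25 0 [ 0.21  0.6  -0.21  2.16  1.79  0.21  2.75] err 0.0
bay 25 0.06 [ 0.16  0.49 -0.14  2.12  0.98  0.19  0.41] err 0.0
bay flip 25 0.06 [-0.26  0.54  0.48  2.12 -1.07  0.19 -0.72] err 0.1
bay 30 0 [ 0.37  0.64 -0.46  2.23  2.07  0.43 -0.65] err 0.0
bay flip 30 0 [ 0.29  0.62 -0.34  2.23  2.17  0.37  2.38] err 0.0
bay 30 0.06 [ 0.26  0.5  -0.29  2.19  1.76  0.26 -0.36] err 0.0
bay flip 30 0.06 [ 0.2   0.5  -0.2   2.19  1.81  0.21  2.72] err 0.0
bay 35 0 [ 0.39  0.67 -0.51  2.3   2.29  0.57 -0.87] err 0.0
bay flip 35 0 [ 0.29  0.65 -0.36  2.3   2.4   0.51  2.13] err 0.0
bay 35 0.06 [ 0.36  0.53 -0.45  2.25  2.09  0.42
[... 262 characters left out ...]
r 0.0
seat flip 25 [-0.55  0.39  0.11  1.88 -0.37  0.48 -2.53] err 0.0
seat 25 [-0.43  0.34 -0.07  1.8  -0.18  0.59  0.41] err 0.0
seat flip 25 [-0.54  0.34  0.09  1.8  -0.29  0.6  -2.63] err 0.0
seat front 25 [-0.35  0.21 -0.07  1.99 -0.26  0.54  0.56] err 0.0
bar 35 [ 0.12  0.48 -0.21  2.11  1.67  0.28 -1.91] err 0.0
bar flip 35 [ 0.08  0.47 -0.15  2.11  1.69  0.25  1.21] err 0.0
seat 35 [-0.26  0.37 -0.26  2.02 -0.43  0.19  0.7 ] err 0.0
seat flip 35 [-0.43  0.37 -0.01  2.02 -0.83  0.24 -2.06] err 0.0
seat 35 [-0.32  0.31 -0.17  1.95 -0.4   0.33  0.65] err 0.0
seat flip 35 [-0.48  0.3   0.04  1.96 -0.61  0.36 -2.29] err 0.0
seat front 35 [-0.23  0.18 -0.15  2.13 -0.67  0.32  0.98] err 0.0
```

>>> step_arm([
  [[-0.5,0,0.5],[0,0.1,0]],
  [[-1,0,1],[0.01,0.2,0]],
  [[-1.5,0,1.5],[0.01,0.3,0]],
  [[-2,0,2],[0.02,0.4,0]],
  [[-2.8,0,2.8],[0.02,0.546,0]],
  [[-2.8,0,2.8],[0.02,0.546,0]],
  [[-2.8,0,2.8],[0.02,0.546,0]],
])

```text
time_s: 4.2
position: [0.5175, -0.4507, 0.1671]
tool_rot: [[-0.867, 0.499, -0.003], [0.499, 0.867, 0.0], [0.002, -0.001, -1.0]]
ft_force: [-0.2, 1.8, -0.4]
finger_gap: 0.0853
gripper_force: 0.0
```

```bash
python3 - <<'E'
from kin import *
from h import *
np.set_printoptions(precision=4,suppress=True)
s=sensors.get_state(); print(s['qpos'],s['position'],s['tool_rot'],s['time_s']); data((s['qpos'],s['position'])); print(fit())
J=np.array([.514,-.4525,.075]); inc(pose_j(150,0),J+[0,0,-.024])
E
```

```text
[ 0.2773  0.7495  0.7032  1.4989 -0.5185  1.0876  2.1411] [ 0.5175 -0.4507  0.1671] [[-0.8666  0.499  -0.0027]
 [ 0.499   0.8666  0.    ]
 [ 0.0024 -0.0013 -1.    ]] 4.2
(array([ 0.2655, -0.0153,  0.5867,  0.0014, -0.0316, -0.0004,  0.3903,
        0.    ,  0.3598,  0.0005]), np.float64(0.0001935292976498748))
shift cm [0.19, -0.31, 11.61] turn [-0.001, -0.002, 0.001] rows>= 2.8
```

>>> step_arm([
  [[0.1,-0.2,2.5],[0,0,0]],
  [[0.2,-0.3,5],[0,0,0]],
  [[0.2,-0.3,7.5],[0,0,0]],
  [[0.2,-0.3,10],[0,0,0]],
  [[0.2,-0.3,11.6],[0,0,0]],
  [[0.2,-0.3,11.6],[0,0,0]],
])

```text
time_s: 4.7
position: [0.5088, -0.4517, 0.0492]
tool_rot: [[-0.863, 0.505, -0.0], [0.505, 0.863, 0.002], [0.002, 0.002, -1.0]]
ft_force: [0.2, 1.1, 0.1]
finger_gap: 0.0854
gripper_force: 0.0
```

>>> step_arm([
  [[0,0,0],[0,0,0]],
  [[0,0,0],[0,0,0]],
  [[0,0,0],[0,0,0]],
  [[0,0,0],[0,0,0]],
  [[0,0,0],[0,0,0]],
  [[0,0,0],[0,0,0]],
  [[0,0,0],[0,0,0]],
  [[0,0,0],[0,0,0]],
], fingers=1, newtons=40)

```text
time_s: 5.37
position: [0.5113, -0.4551, 0.0541]
tool_rot: [[-0.864, 0.504, 0.005], [0.504, 0.864, -0.002], [-0.005, 0.0, -1.0]]
ft_force: [-0.3, 1.5, 7.4]
finger_gap: 0.0537
gripper_force: 40.9
```

```bash
python3 - <<'E'
from kin import *
from h import *
np.set_printoptions(precision=3,suppress=True)
s=sensors.get_state(); print(s['qpos'],s['position'],s['time_s']); data((s['qpos'],s['position'])); x,e=fit(); print(e)
q=np.array(s['qpos']); R0=np.array(s['tool_rot']); p0=np.array(s['position'])
# jar centre (axis) in the tool: jar bottom at z0, axis at tool origin
dz=p0[2]  # TCP above the jar's bottom
def tcp(jar,R): # keep jar upright: jar-bottom -> TCP given lean (grasp point fixed in tool)
    gp=jar+[0,0,dz+.019]; return gp+.019*R[:,2]
fwd=np.array([np.cos(CY),np.sin(CY),0]); bay=np.array([.616,-.1185,.004])-.004*fwd
for l in(12,15,18,20):
    print('lean',l)
    R=pose_j(164,l)
    for n,j in(('stage',bay-.10*fwd+[0,0,.07]),('over',bay+[0,0,.06]),('in',bay)):
        print('  ',n,*ikr(R,tcp(j,R),x,np.array([0,.6,0,1.8,0,.5,1.5])))
E
```

```text
[ 0.325  0.855  0.62   1.611 -0.612  0.872  2.227] [ 0.511 -0.455  0.054] 5.3667
0.00021974194423324267
lean 12
   stage [0.021 0.407 0.042 2.144 0.077 0.388 1.282] 0.00035574239319488397
   over [0.073 0.536 0.03  1.91  0.047 0.49  1.349] 0.00010423078847249722
   in [0.067 0.625 0.04  1.959 0.042 0.352 1.35 ] 0.00029849880896206483
lean 15
   stage [-0.006  0.395  0.066  2.189  0.11   0.304  1.243] 0.0006128574433312686
   over [0.058 0.522 0.043 1.958 0.068 0.405 1.325] 0.00025395783236459426
   in [0.047 0.616 0.06  2.007 0.053 0.262 1.334] 0.000482945502664214
lean 18
   stage [-0.048  0.388  0.109  2.236  0.14   0.216  1.207] 0.0009996091660450413
   over [0.037 0.511 0.063 2.006 0.09  0.317 1.298] 0.0004578475961537078
   in [ 0.094  0.606 -0.021  2.052  0.399  0.19   0.99 ] 0.011406432599034368
lean 20
   stage [ 0.051  0.379 -0.033  2.262  0.553  0.19   0.785] 0.013922648712060023
   over [0.018 0.506 0.084 2.038 0.101 0.257 1.283] 0.0006266549423051071
   in [ 0.168  0.603 -0.137  2.081  0.902  0.19   0.492] 0.014467458170169444
```

```bash
python3 - <<'E'
from kin import *
from h import *
np.set_printoptions(precision=3,suppress=True)
x,e=fit(); J=np.array([.513,-.454,.075]); 
for l in(0,15,18):
  R=pose_j(150,l); p=J+.022*R[:,2]; print(l,*ikr(R,p,x,np.array([.5,.8,.2,1.7,-.1,.6,1.8]))); inc(R,p)
E
```

```text
0 [ 0.556  0.775  0.176  1.594 -0.174  0.788  1.853] 0.0002728287496546936
shift cm [-0.09, 0.18, 0.11] turn [0.0, 0.005, -0.005] rows>= 0.1
15 [ 0.614  0.688  0.098  1.842 -0.289  0.368  1.986] 0.0006754791696046248
shift cm [-0.66, 0.18, 0.03] turn [-0.0, -0.256, -0.005] rows>= 2.1
18 [ 0.645  0.677  0.055  1.889 -0.307  0.278  2.012] 0.001000851952671886
shift cm [-0.77, 0.18, 0.0] turn [-0.0, -0.309, -0.005] rows>= 2.5
```

>>> step_arm([
  [[0,0,0],[0,0,0]],
  [[0,0,0],[0,0,0]],
  [[0,0,0],[0,0,0]],
  [[0,0,0],[0,0,0]],
  [[0,0,0],[0,0,0]],
], fingers=-1)

```text
time_s: 5.78
position: [0.5104, -0.4546, 0.0518]
tool_rot: [[-0.863, 0.505, 0.002], [0.505, 0.863, -0.001], [-0.002, 0.0, -1.0]]
ft_force: [0.3, -0.4, 1.0]
finger_gap: 0.0853
gripper_force: 0.0
```

```bash
python3 - <<'E'
from h import *
J=np.array([.513,-.454,.075]); R=pose_j(150,16); inc(R,J+.022*R[:,2]); s=sensors.get_state(); print(s['position'],s['ft_force'],s['finger_gap'],s['qpos'])
E
```

```text
shift cm [-0.8, 0.18, -0.2] turn [-0.0, -0.277, -0.005] rows>= 2.2
[ 0.51040362 -0.45458692  0.0517937 ] [ 0.29972807 -0.35557253  1.00889684] 0.08527456256062124 [ 0.3252605   0.85809771  0.61872742  1.61236538 -0.61232679  0.87086967
  2.22679456]
```

>>> step_arm([
  [[-0.2,0,0],[0,-0.07,0]],
  [[-0.4,0,0],[0,-0.14,0]],
  [[-0.6,0,-0.1],[0,-0.21,0]],
  [[-0.8,0,-0.2],[0,-0.277,0]],
  [[-0.8,0,-0.2],[0,-0.277,0]],
  [[-0.8,0,-0.2],[0,-0.277,0]],
])

```text
time_s: 6.28
position: [0.5166, -0.4585, 0.0541]
tool_rot: [[-0.829, 0.506, 0.238], [0.487, 0.863, -0.137], [-0.274, 0.002, -0.962]]
ft_force: [0.7, 0.4, 0.2]
finger_gap: 0.0855
gripper_force: 0.0
```

>>> step_arm([
  [[0,0,0],[0,0,0]],
  [[0,0,0],[0,0,0]],
  [[0,0,0],[0,0,0]],
  [[0,0,0],[0,0,0]],
  [[0,0,0],[0,0,0]],
  [[0,0,0],[0,0,0]],
  [[0,0,0],[0,0,0]],
  [[0,0,0],[0,0,0]],
], fingers=1, newtons=40)

```text
time_s: 6.95
position: [0.5176, -0.4585, 0.0538]
tool_rot: [[-0.83, 0.504, 0.238], [0.485, 0.864, -0.139], [-0.276, 0.0, -0.961]]
ft_force: [0.9, 0.4, 1.3]
finger_gap: 0.0532
gripper_force: 41.6
```

```bash
cat >> h.py <<'E'
fwd=np.array([np.cos(CY),np.sin(CY),0]); BAY=np.array([.616,-.1185,.004])-.004*fwd
E
python3 - <<'E'
from kin import *
from h import *
import pickle
np.set_printoptions(precision=3,suppress=True)
s=sensors.get_state(); R0=np.array(s['tool_rot']); p0=np.array(s['position']); print(s['qpos'],p0,s['ft_force'],R0.tolist())
lean=np.degrees(np.arccos(-R0[2,2])); az=np.degrees(np.arctan2(R0[1,0],R0[0,0])); print(lean,az)
jar=np.array([.513,-.454,0]); rel=R0.T@(jar-p0)  # jar bottom in tool
Rr=R0.T  # jar orientation in tool
pickle.dump((R0,rel,az),open('jar.pkl','wb'))
def tgt(j,a): R=Ro.from_euler('z',a-az,degrees=True).as_matrix()@R0; return R,j-R@rel
for n,j,a in(('lift',jar+[0,0,.12],az),('mid',np.array([.50,-.28,.15]),158),('stage',BAY-.11*fwd+[0,0,.075],164),('over',BAY+[0,0,.06],164),('in',BAY,164)):
    R,p=tgt(j,a); print(n,p,*ikr(R,p,fit()[0],np.array([.2,.6,0.1,1.9,0,.4,1.7]))); inc(R,p)
E
```

```text
[ 0.426  0.727  0.412  1.865 -0.83   0.437  2.48 ] [ 0.518 -0.459  0.054] [0.863 0.359 1.279] [[-0.83001794924694, 0.5042410645167804, 0.23835090262654368], [0.4848128177208083, 0.8635627952501695, -0.13862117599170704], [-0.27572946106920554, 0.0004975084898368887, -0.9612351516584211]]
16.005516741024476 149.7108337002372
lift [ 0.518 -0.459  0.174] [ 0.636  0.527  0.065  1.752 -0.139  0.592  1.836] 0.0003337419935304448
shift cm [-3.31, 0.01, -11.53] turn [0.0, 0.0, 0.0] rows>= 2.9
mid [ 0.505 -0.284  0.204] [ 0.377  0.34   0.086  1.994 -0.096  0.531  1.717] 0.00021030977812211887
shift cm [5.36, 14.47, -17.14] turn [-0.04, 0.0, -0.139] rows>= 5.5
stage [ 0.512 -0.09   0.133] [-0.072  0.378  0.149  2.223  0.018  0.271  1.334] 0.0005180095731735674
shift cm [16.14, 31.53, -12.83] turn [-0.069, 0.0, -0.24] rows>= 9.0
over [ 0.618 -0.121  0.118] [ 0.008  0.524  0.119  1.975 -0.032  0.37   1.422] 0.00019637811636187888
shift cm [6.3, 34.23, -8.45] turn [-0.069, 0.0, -0.24] rows>= 8.6
in [ 0.618 -0.121  0.058] [ 0.015  0.618  0.111  2.023 -0.064  0.228  1.448] 0.00033137831280831393
shift cm [7.96, 34.23, -2.68] turn [-0.069, 0.0, -0.24] rows>= 8.5
```

>>> step_arm([
  [[-0.5,0,-2],[0,0,0]],
  [[-1,0,-4.5],[0,0,0]],
  [[-2,0,-7.5],[0,0,0]],
  [[-3,0,-10.5],[0,0,0]],
  [[-3,1.5,-13],[0,0,-0.02]],
  [[-1.5,4,-14.5],[-0.01,0,-0.05]],
  [[0,7,-15.5],[-0.02,0,-0.08]],
  [[2,10,-16.2],[-0.03,0,-0.11]],
  [[4,12.7,-16.8],[-0.04,0,-0.13]],
  [[5.4,14.5,-17.1],[-0.04,0,-0.14]],
  [[5.4,14.5,-17.1],[-0.04,0,-0.14]],
  [[5.4,14.5,-17.1],[-0.04,0,-0.14]],
])

```text
time_s: 7.95
position: [0.5047, -0.2821, 0.2031]
tool_rot: [[-0.892, 0.372, 0.255], [0.358, 0.928, -0.101], [-0.275, 0.001, -0.962]]
ft_force: [0.1, -0.7, -0.1]
finger_gap: 0.0532
gripper_force: 42.5
```

```bash
cat >> h.py <<'E'
def st():
    s=sensors.get_state(); print('q',np.round(s['qpos'],2).tolist(),'p',np.round(s['position'],4).tolist(),'f',np.round(s['ft_force'],1).tolist(),'t',round(s['time_s'],1),'gap',s['finger_gap'],'gf',s['gripper_force'])
def jtgt(j,a):
    R0,rel,az=pickle.load(open('jar.pkl','rb')); R=Ro.from_euler('z',a-az,degrees=True).as_matrix()@R0; return R,j-R@rel
E
python3 - <<'E'
from h import *
st()
inc(*jtgt(BAY-.11*fwd+[0,0,.10],164)); inc(*jtgt(BAY-.11*fwd+[0,0,.075],164)); inc(*jtgt(BAY+[0,0,.06],164))
E
```

```text
q [-0.04, 0.41, 0.68, 2.01, -0.56, 0.59, 2.19] p [0.5047, -0.2821, 0.2031] f [0.1, -0.7, -0.1] t 8.0 gap 0.05321772077942697 gf 42.50565736263525
shift cm [7.46, 18.07, 2.6] turn [-0.028, -0.001, -0.098] rows>= 4.7
shift cm [8.15, 18.07, 5.0] turn [-0.028, -0.001, -0.098] rows>= 4.9
shift cm [-1.96, 19.18, 9.45] turn [-0.028, -0.001, -0.098] rows>= 5.1
```

>>> step_arm([
  [[2,3,0.5],[0,0,-0.02]],
  [[3.5,6,1.2],[-0.01,0,-0.035]],
  [[5,9,2],[-0.01,0,-0.05]],
  [[6.2,12,2.8],[-0.02,0,-0.065]],
  [[7.2,15,3.5],[-0.02,0,-0.08]],
  [[8,17,4.5],[-0.028,0,-0.098]],
  [[8.1,18.1,5],[-0.028,0,-0.098]],
  [[8.1,18.1,5],[-0.028,0,-0.098]],
  [[8.1,18.1,5],[-0.028,0,-0.098]],
])

```text
time_s: 8.7
position: [0.5137, -0.0932, 0.1331]
tool_rot: [[-0.923, 0.279, 0.265], [0.268, 0.96, -0.078], [-0.276, -0.001, -0.961]]
ft_force: [0.2, -1.2, -0.2]
finger_gap: 0.0534
gripper_force: 42.7
```

```bash
python3 - <<'E'
from h import *
st(); c=cap('side','s2'); w=cap('wrist','w2')
im=np.hstack([cv2.resize(c['frame'][130:280,200:360,::-1],(400,375),interpolation=cv2.INTER_CUBIC),cv2.resize(w['frame'][...,::-1],(400,300))] if 0 else [cv2.resize(c['frame'][130:280,180:340,::-1],(400,375),interpolation=cv2.INTER_CUBIC),cv2.resize(w['frame'][:,:,::-1],(400,375))])
cv2.imwrite('pics/s2c.png',im)
for d in(.09,.06,.03,0): inc(*jtgt(BAY-.02*(d>.06)*fwd+[0,0,min(d,.065)],164))
E
```

```text
q [-0.37, 0.44, 0.59, 2.23, -0.66, 0.32, 2.02] p [0.5137, -0.0932, 0.1331] f [0.2, -1.2, -0.2] t 8.7 gap 0.05339761841050736 gf 42.66057106142398
shift cm [-8.11, 0.36, 3.47] turn [-0.002, 0.001, -0.005] rows>= 2.1
shift cm [-9.9, 0.36, 4.5] turn [-0.002, 0.001, -0.005] rows>= 2.6
shift cm [-9.06, 0.37, 7.38] turn [-0.002, 0.001, -0.005] rows>= 2.8
shift cm [-8.23, 0.37, 10.27] turn [-0.002, 0.001, -0.005] rows>= 3.2
```

View pics/s2c.png

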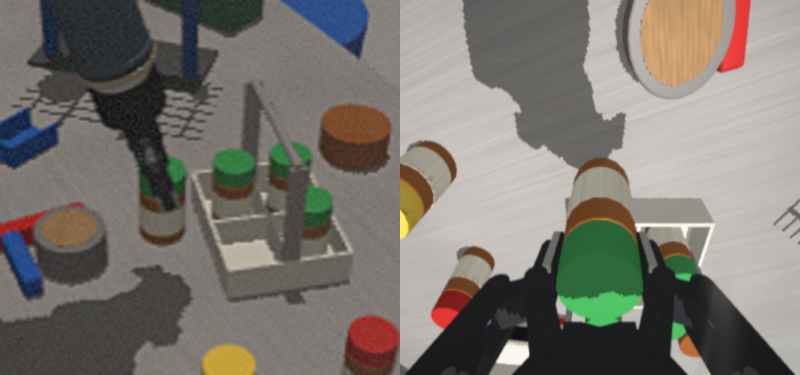

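The side view shows the jar held upright at (162,200) in front of the caddy, with the empty bay at (250,250); the wrist view shows it centred between the fingers.

>>> step_arm([
  [[-2.5,0.1,1],[0,0,0]],
  [[-5,0.2,2.2],[0,0,0]],
  [[-7.5,0.3,3.4],[0,0,0]],
  [[-9.9,0.4,4.5],[0,0,0]],
  [[-9.9,0.4,4.5],[0,0,0]],
  [[-9.9,0.4,4.5],[0,0,0]],
])

```text
time_s: 9.3
position: [0.6182, -0.1201, 0.1172]
tool_rot: [[-0.923, 0.28, 0.265], [0.269, 0.96, -0.078], [-0.277, -0.001, -0.961]]
ft_force: [-0.7, 0.2, -1.1]
finger_gap: 0.0532
gripper_force: 42.5
```

```bash
python3 - <<'E'
from h import *
st(); c=cap('scene','sc3'); cv2.imwrite('pics/sc3c.png',cv2.resize(c['frame'][160:310,140:300,::-1],(640,600),interpolation=cv2.INTER_CUBIC))
P=cloud(c); h=cv2.cvtColor(c['frame'],cv2.COLOR_RGB2HSV)
m=(cv2.inRange(h,(45,100,40),(80,255,255))>0)&(np.linalg.norm(P[...,:2]-[.616,-.1185],axis=-1)<.05); p=P[m]
if len(p): t=p[p[:,2]>np.percentile(p[:,2],95)-.004]; print(len(p),p.max(0),cv2.minEnclosingCircle(t[:,:2].astype(np.float32)))
for d in(.06,.03,.001): inc(*jtgt(BAY+[0,0,d],164))
E
```

```text
q [-0.28, 0.59, 0.56, 1.99, -0.67, 0.44, 2.03] p [0.6182, -0.1201, 0.1172] f [-0.7, 0.2, -1.1] t 9.3 gap 0.05315241510778753 gf 42.53140437591355
85 [ 0.64246315 -0.09606908  0.15930517] ((0.6208404302597046, -0.11924508213996887), 0.02406357228755951)
shift cm [-0.11, -0.09, -0.03] turn [-0.002, -0.0, -0.004] rows>= 0.0
shift cm [0.72, -0.09, 2.85] turn [-0.002, -0.0, -0.004] rows>= 0.7
shift cm [1.52, -0.08, 5.64] turn [-0.002, -0.0, -0.004] rows>= 1.4
```

View pics/sc3c.png

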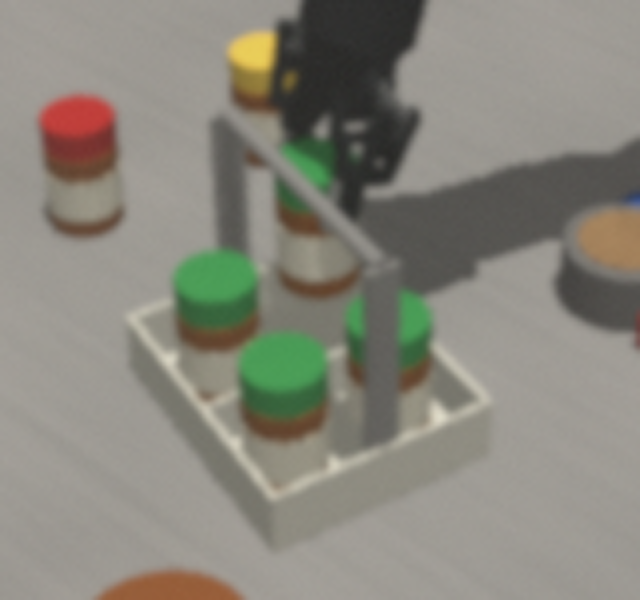

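The scene crop shows the jar hovering upright over the empty bay, behind the bar, and clear of the walls.

>>> step_arm([
  [[0.5,0,1],[0,0,0]],
  [[0.9,0,2],[0,0,0]],
  [[1.2,0,3],[0,0,0]],
  [[1.4,-0.1,4],[0,0,0]],
  [[1.6,-0.1,4.8],[0,0,0]],
  [[1.8,-0.1,5.3],[0,0,0]],
  [[1.8,-0.1,5.6],[0,0,0]],
  [[1.8,-0.1,5.6],[0,0,0]],
  [[1.8,-0.1,5.6],[0,0,0]],
])

```text
time_s: 10.1
position: [0.6156, -0.1183, 0.0586]
tool_rot: [[-0.923, 0.278, 0.265], [0.267, 0.961, -0.076], [-0.276, 0.0, -0.961]]
ft_force: [0.9, -0.5, -1.2]
finger_gap: 0.0532
gripper_force: 42.5
```

```bash
python3 - <<'E'
from h import *
st(); inc(*jtgt(BAY-.002*fwd,164)); inc(*jtgt(BAY,164))
E
```

```text
q [-0.18, 0.65, 0.4, 2.04, -0.76, 0.29, 2.11] p [0.6156, -0.1183, 0.0586] f [0.9, -0.5, -1.2] t 10.1 gap 0.05316811509822355 gf 42.45883807714563
shift cm [-0.04, -0.17, 0.1] turn [-0.001, 0.0, -0.002] rows>= 0.0
shift cm [-0.24, -0.17, 0.15] turn [-0.001, 0.0, -0.002] rows>= 0.1
```

>>> step_arm([
  [[0,0,0.1],[0,0,0]],
  [[0.05,0,0.2],[0,0,0]],
  [[0.05,0,0.25],[0,0,0]],
  [[0.05,0,0.25],[0,0,0]],
])

```text
time_s: 10.43
position: [0.6171, -0.1182, 0.0573]
tool_rot: [[-0.923, 0.277, 0.268], [0.267, 0.961, -0.077], [-0.279, 0.001, -0.96]]
ft_force: [-1.6, 1.6, 10.9]
finger_gap: 0.0533
gripper_force: 42.6
```

>>> step_arm([
  [[0,0,0],[0,0,0]],
  [[0,0,0],[0,0,0]],
  [[0,0,0],[0,0,0]],
  [[0,0,0],[0,0,0]],
  [[0,0,0],[0,0,0]],
], fingers=-0.4)

```text
time_s: 10.85
position: [0.6157, -0.1181, 0.0556]
tool_rot: [[-0.924, 0.278, 0.265], [0.267, 0.961, -0.076], [-0.275, 0.0, -0.961]]
ft_force: [-0.6, 0.0, -0.3]
finger_gap: 0.0597
gripper_force: 0.0
```

```bash
python3 - <<'E'
from h import *
st(); R=pose_j(164,16); s=sensors.get_state(); p=np.array(s['position'])
for d in(.06,.12): inc(np.array(s['tool_rot']),p-fwd*d*.5+[0,0,d])
E
```

```text
q [-0.17, 0.66, 0.4, 2.04, -0.76, 0.28, 2.12] p [0.6157, -0.1181, 0.0556] f [-0.6, 0.0, -0.3] t 10.8 gap 0.05972377040600351 gf 0.0
shift cm [1.23, -0.0, -6.59] turn [0.0, 0.0, 0.0] rows>= 1.6
shift cm [2.46, -0.01, -13.19] turn [0.0, 0.0, 0.0] rows>= 3.2
```

>>> step_arm([
  [[0,0,0],[0,0,0]],
  [[0,0,0],[0,0,0]],
  [[0,0,0],[0,0,0]],
  [[0,0,-1],[0,0,0]],
  [[0.3,0,-3.5],[0,0,0]],
  [[0.8,0,-6.5],[0,0,0]],
  [[1.5,0,-9.5],[0,0,0]],
  [[2.5,0,-13],[0,0,0]],
  [[2.5,0,-13],[0,0,0]],
], fingers=-0.8)

```text
time_s: 11.6
position: [0.5572, -0.1014, 0.1778]
tool_rot: [[-0.922, 0.278, 0.268], [0.268, 0.961, -0.075], [-0.279, 0.002, -0.96]]
ft_force: [0.7, 0.3, -0.2]
finger_gap: 0.077
gripper_force: 0.0
```

```bash
python3 - <<'E'
from kin import *
from h import *
np.set_printoptions(precision=3,suppress=True)
st(); 
for n in('scene','side'):
    c=cap(n,n+'4'); P=cloud(c); h=cv2.cvtColor(c['frame'],cv2.COLOR_RGB2HSV)
    m=(cv2.inRange(h,(45,100,40),(80,255,255))>0)&(np.linalg.norm(P[...,:2]-[.616,-.1185],axis=-1)<.05); p=P[m]
    if len(p): t=p[p[:,2]>np.percentile(p[:,2],95)-.004]; print(len(p),p.max(0),cv2.minEnclosingCircle(t[:,:2].astype(np.float32)))
    m=(c['depth']>0)&(abs(P[...,0]-.664)<.13)&(abs(P[...,1]+.077)<.13)
    b=P[m&(P[...,2]>.172)&(P[...,2]<.195)]; b=b[abs((b[:,:2]-CAD[:2])@fwd[:2])<.03]; mu=b.mean(0); u=np.linalg.svd(b-mu)[2][0]; u*=np.sign(u[1]); t=(b-mu)@u
    print(n,'bar',len(b),mu+u*(np.percentile(t,1)+np.percentile(t,99))/2,np.ptp(t),'yaw',np.arctan2(-u[0],u[1]))
    w=P[m&(abs(P[...,2]-.045)<.004)][:,:2].astype(np.float32); print(cv2.minAreaRect(w))
x=fit()[0]; bar=CAD+[0,0,.18]; qr=np.array([-.1,.5,.1,2,0,.4,-.3])
for l in(22,26,30):
    R=pose_b(CY,l)
    for n,p in(('bar',bar),('up',bar+[0,0,.1]),('pre',bar-.1*R[:,2]),('mid',np.array([.56,.1,.3])),):
        print(l,n,*ikr(R,p+.019*R[:,2],x,qr))
    R=pose_b(RY,l)
    for n,p in(('front',SEAT+[-.11,-.11,.035]),('over',SEAT+[0,0,.035]),('seat',SEAT)): print(l,n,*ikr(R,p+.019*R[:,2],x,qr))
R=pose_b(CY,28); inc(R,bar+.019*R[:,2]-.1*R[:,2]+[0,0,.03])
cv2.imwrite('pics/m4.png',np.hstack([cv2.resize(load('scene4')['frame'][160:310,140:300,::-1],(400,375),interpolation=cv2.INTER_CUBIC),cv2.resize(load('side4')['frame'][130:280,200:360,::-1],(400,375),interpolation=cv2.INTER_CUBIC)]))
E
```

```text
q [-0.44, 0.44, 0.72, 2.08, -0.57, 0.5, 1.95] p [0.5572, -0.1014, 0.1778] f [0.7, 0.3, -0.2] t 11.6 gap 0.07698909510282359 gf 0.0
208 [ 0.642 -0.09   0.1  ] ((0.6216219067573547, -0.11476372182369232), 0.024794451892375946)
scene bar 342 [ 0.669 -0.084  0.183] 0.19341663134001524 yaw -0.2791963289549344
((0.6667791604995728, -0.08509141206741333), (0.20070593059062958, 0.15712019801139832), 73.70503234863281)
235 [ 0.647 -0.089  0.181] ((0.6172497272491455, -0.11986707895994186), 0.03259887546300888)
side bar 204 [ 0.662 -0.082  0.184] 0.19735510196397943 yaw -0.2815554629562241
((0.6633128523826599, -0.08198490738868713), (0.20100894570350647, 0.15692412853240967), 73.88533020019531)
22 bar [-0.089  0.496  0.136  1.907  0.089  0.372 -0.339] 0.00012727361171875292
22 up [-0.083  0.38   0.122  1.779  0.088  0.615 -0.32 ] 0.0003577227805640451
22 pre [-0.111  0.333  0.127  1.878  0.115  0.566 -0.364] 0.0002906093169444795
22 mid [-0.521  0.229  0.148  1.949  0.318  0.684 -0.881] 0.0006970511380878248
22 front [-0.393  0.161  0.03   2.084 -0.291  0.56   0.627] 0.0009129171837068325
22 
[... 654 characters left out ...]
.442  0.387 -0.041  1.885 -0.26   0.447  0.503] 0.0008071196745490851
30 bar [-0.044  0.472  0.034  2.03   0.773  0.19  -1.029] 0.012612175549688525
30 up [-0.143  0.343  0.167  1.91   0.216  0.396 -0.459] 0.0004765124889629244
30 pre [-0.205  0.291  0.197  2.041  0.306  0.328 -0.576] 0.0010275159227002124
30 mid [-0.61   0.2    0.173  2.058  0.596  0.564 -1.184] 0.0015120465190224229
30 front [-0.314  0.132 -0.009  2.191 -0.587  0.4    0.945] 0.0029759134777289017
30 over [-0.423  0.333 -0.05   1.897 -0.327  0.429  0.568] 0.0011227078342774311
30 seat [-0.385  0.374 -0.103  1.944 -0.336  0.339  0.589] 0.001492855819606474
shift cm [-8.72, 4.6, -8.57] turn [-0.162, -0.164, 1.564] rows>= 12.7
```

View pics/m4.png

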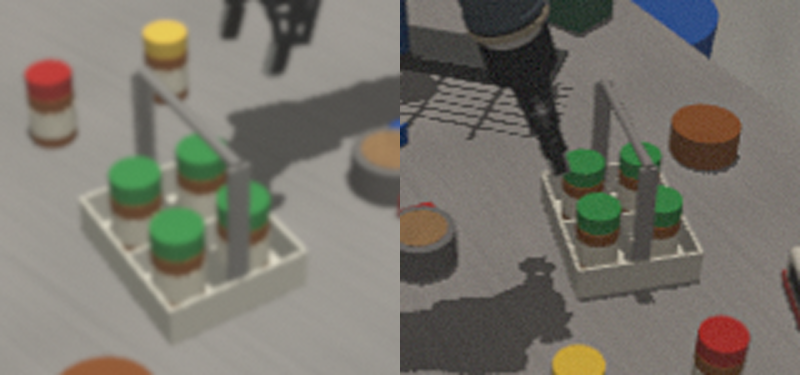

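>>> step_arm([
  [[1,0.2,-3],[-0.01,-0.01,0.11]],
  [[1.5,0.4,-6],[-0.02,-0.02,0.22]],
  [[1,0.8,-8.5],[-0.03,-0.03,0.33]],
  [[0,1.2,-9.5],[-0.04,-0.04,0.45]],
  [[-1,1.6,-9.5],[-0.06,-0.06,0.57]],
  [[-2,2,-9.5],[-0.07,-0.07,0.69]],
  [[-3,2.4,-9.4],[-0.08,-0.08,0.81]],
  [[-4,2.8,-9.3],[-0.09,-0.1,0.93]],
  [[-5,3.2,-9.2],[-0.11,-0.11,1.05]],
  [[-6,3.6,-9],[-0.12,-0.12,1.17]],
  [[-7,4,-8.8],[-0.13,-0.13,1.29]],
  [[-8,4.4,-8.7],[-0.15,-0.15,1.41]],
])

```text
time_s: 12.7
position: [0.6223, -0.0742, 0.2785]
tool_rot: [[0.142, 0.886, 0.442], [0.988, -0.101, -0.114], [-0.056, 0.453, -0.89]]
ft_force: [0.5, -0.6, 0.1]
finger_gap: 0.0763
gripper_force: 0.0
```

```bash
python3 - <<'E'
from h import *
CAD[:]=[.6655,-.0835,0]
st(); bar=CAD+[0,0,.18]; R=pose_b(CY,26); inc(R,bar-.08*R[:,2]+[0,0,.02]);inc(R,bar-.06*R[:,2])
E
```

```text
q [-0.84, 0.52, 1.26, 1.98, -0.89, 0.65, 0.76] p [0.6223, -0.0742, 0.2785] f [0.5, -0.6, 0.1] t 12.7 gap 0.07633282797310288 gf 0.0
shift cm [0.21, 0.53, 1.0] turn [0.021, -0.012, 0.148] rows>= 1.2
shift cm [0.3, -0.41, 4.78] turn [0.021, -0.012, 0.148] rows>= 1.2
```

```bash
cat > sim.py <<'E'
from kin import *
from h import *
np.set_printoptions(precision=2,suppress=True)
def dik(q,R,p,x,n=25):
    # damped differential IK with clamped joints
    R0=frames(q)[7]; p0=A(q)@x; rv=Ro.from_matrix(R0.T@R).as_rotvec()
    for i in range(1,n+1):
        Rt=R0@Ro.from_rotvec(rv*i/n).as_matrix(); pt_=p0+(p-p0)*i/n
        f=lambda d:np.concatenate([(A(q+d)@x-pt_)*20,5*Ro.from_matrix(frames(q+d)[7].T@Rt).as_rotvec(),.02*d])
        r=least_squares(f,np.zeros(7),bounds=(np.minimum(LIM[:,0]-q,-1e-6),np.maximum(LIM[:,1]-q,1e-6))); q=q+r.x
    return q,np.linalg.norm(A(q)@x-p)*1000,np.degrees(Ro.from_matrix(frames(q)[7].T@R).magnitude())
E
python3 - <<'E'
from sim import *
s=sensors.get_state(); q=np.array(s['qpos']); x=fit()[0]; print(1000*(A(q)@x-s['position']))
bar=np.array([.6655,-.0835,.18])
for l in(26,30,35):
    print(l); Q=q; R=pose_b(CY,l)
    for n,R,p in(('pre',pose_b(CY,l),bar-.06*R[:,2]),('bar',pose_b(CY,l),bar),('lift',pose_b(CY,l),bar+[0,0,.11]),('mid1',pose_b(.05,l),np.array([.60,.05,.30])),('mid2',pose_b(.45,l),np.array([.52,.14,.30])),('front',pose_b(RY,l),SEAT+[-.1,-.1,.035]),('over',pose_b(RY,l),SEAT+[0,0,.035]),('seat',pose_b(RY,l),SEAT)):
        Q,e,a=dik(Q,R,p+.019*R[:,2],x); print(n,Q,round(e,1),round(a,1))
E
```

```text
[0.11 0.2  0.07]
26
pre [-0.72  0.62  1.13  1.99 -1.05  0.6   0.74] 0.0 0.0
bar [-0.55  0.64  0.86  1.99 -1.09  0.44  0.77] 0.0 0.0
lift [-0.7   0.58  1.14  1.85 -0.85  0.69  0.54] 0.0 0.0
mid1 [-0.99  0.42  1.14  1.99 -0.76  0.62  0.64] 0.0 0.0
mid2 [-1.16  0.24  1.06  2.12 -0.68  0.56  0.81] 0.0 0.0
front [-1.05  0.23  0.86  2.13 -0.77  0.59  1.12] 0.0 0.0
over [-1.01  0.45  0.8   1.86 -0.85  0.7   1.04] 0.0 0.0
seat [-0.96  0.48  0.74  1.9  -0.93  0.63  1.12] 0.0 0.0
30
pre [-0.69  0.54  1.    2.06 -1.09  0.41  0.78] 0.0 0.0
bar [-0.45  0.56  0.65  2.04 -1.09  0.23  0.78] 0.0 0.0
lift [-0.7   0.51  1.05  1.91 -0.82  0.53  0.52] 0.0 0.0
mid1 [-0.96  0.35  1.03  2.05 -0.73  0.46  0.6 ] 0.0 0.0
mid2 [-1.06  0.17  0.9   2.17 -0.67  0.42  0.8 ] 0.0 0.0
front [-0.9   0.18  0.68  2.18 -0.85  0.49  1.21] 0.0 0.0
over [-0.92  0.4   0.66  1.91 -0.88  0.58  1.09] 0.0 0.0
seat [-0.86  0.43  0.58  1.96 -0.98  0.51  1.2 ] 0.0 0.0
35
pre [-0.58  0.44  0.75  2.13 -1.09  0.17  0.78] 1.4 0.8
bar [-0.44  0.54  0.61  2.06 -1.09  0.17  0.77] 5.5 3.3
lift [-0.7   0.47  0.98  1.99 -0.89  0.37  0.59] 0.0 0.0
mid1 [-0.93  0.29  0.94  2.13 -0.81  0.3   0.68] 0.0 0.0
mid2 [-0.92  0.13  0.71  2.24 -0.83  0.28  0.96] 0.0 0.0
front [-0.74  0.16  0.51  2.25 -1.09  0.41  1.46] 0.0 0.0
over [-0.82  0.36  0.52  1.99 -1.04  0.46  1.26] 0.0 0.0
seat [-0.63  0.38  0.26  2.03 -1.09  0.33  1.33] 0.0 0.0
```

```bash
python3 - <<'E'
from h import *
bar=np.array([.6655,-.0835,.18]); R=pose_b(CY,28)
inc(R,bar-.045*R[:,2]); inc(R,bar+.017*R[:,2])
E
```

```text
shift cm [0.31, -0.6, 6.28] turn [-0.014, -0.014, 0.148] rows>= 1.5
shift cm [0.21, -0.52, 12.48] turn [-0.014, -0.014, 0.148] rows>= 3.0
```

>>> step_arm([
  [[0.1,-0.2,0.5],[0,0,0.07]],
  [[0.2,-0.4,1],[-0.01,-0.01,0.148]],
  [[0.3,-0.6,2],[-0.014,-0.014,0.148]],
  [[0.3,-0.6,4],[-0.014,-0.014,0.148]],
  [[0.3,-0.6,6.3],[-0.014,-0.014,0.148]],
  [[0.3,-0.6,6.3],[-0.014,-0.014,0.148]],
  [[0.3,-0.6,6.3],[-0.014,-0.014,0.148]],
])

```text
time_s: 13.28
position: [0.6438, -0.0781, 0.2191]
tool_rot: [[0.272, 0.851, 0.449], [0.962, -0.24, -0.129], [-0.002, 0.467, -0.884]]
ft_force: [-0.7, 0.3, 1.2]
finger_gap: 0.0769
gripper_force: 0.0
```

```bash
python3 - <<'E'
from h import *
st(); bar=np.array([.6655,-.0835,.18]); R=pose_b(CY,28); inc(R,bar+.017*R[:,2])
c=cap('wrist','w5'); P=cloud(c); d=P-bar; f=d[...,:2]@fwd[:2]
m=(c['depth']>0)&(abs(f)<.015)&(d[...,2]>-.01)&(d[...,2]<.012); b=P[m]; s=b[:,:2]@np.array([-np.sin(CY),np.cos(CY)])
if len(b)>20: print(len(b),b.mean(0),np.ptp(s),'off fwd',np.median(f[m]),np.percentile(f[m],[3,97]),'topz',np.percentile(b[:,2],97))
cv2.imwrite('pics/w5c.png',cv2.resize(c['frame'][:,:,::-1],(512,384)))
E
```

```text
q [-0.71, 0.57, 1.07, 2.03, -1.05, 0.51, 0.74] p [0.6438, -0.0781, 0.2191] f [-0.7, 0.3, 1.2] t 13.3 gap 0.0768519079353086 gf 0.0
shift cm [0.08, 0.15, 6.2] turn [-0.003, -0.001, 0.005] rows>= 1.5
4030 [ 0.66663126 -0.06817713  0.18373765] 0.19106701626955117 off fwd -0.003702988232971815 [-0.00993155  0.00374778] topz 0.1866384762625962
```

View pics/w5c.png

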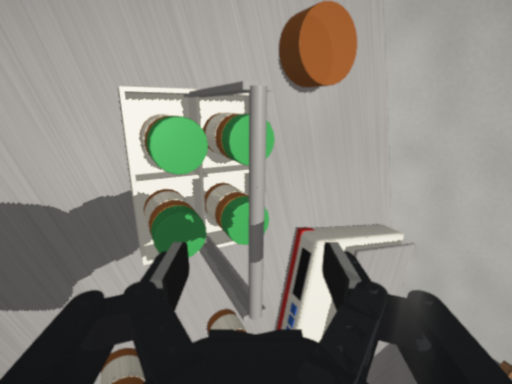

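The wrist view shows all four jars in their bays, with the bar at column 257, midway between the fingers (about 185 and 330).

>>> step_arm([
  [[0,0,1.5],[0,0,0]],
  [[0.1,0,3],[0,0,0]],
  [[0.1,0,4.5],[0,0,0]],
  [[0.1,0,5.6],[0,0,0]],
  [[0.1,0,6.2],[0,0,0]],
  [[0.1,0,6.2],[0,0,0]],
])

```text
time_s: 13.83
position: [0.6726, -0.0853, 0.1658]
tool_rot: [[0.272, 0.85, 0.451], [0.962, -0.24, -0.129], [-0.001, 0.47, -0.883]]
ft_force: [-0.7, -1.1, 1.0]
finger_gap: 0.0769
gripper_force: 0.0
```

>>> step_arm([
  [[0,0,0],[0,0,0]],
  [[0,0,0],[0,0,0]],
  [[0,0,0],[0,0,0]],
  [[0,0,0],[0,0,0]],
  [[0,0,0],[0,0,0]],
  [[0,0,0],[0,0,0]],
  [[0,0,0],[0,0,0]],
  [[0,0,0],[0,0,0]],
  [[0,0,0],[0,0,0]],
  [[0,0,0],[0,0,0]],
], fingers=1, newtons=70)

```text
time_s: 14.67
position: [0.6722, -0.0841, 0.1661]
tool_rot: [[0.271, 0.85, 0.452], [0.963, -0.239, -0.127], [0.0, 0.469, -0.883]]
ft_force: [-4.4, 1.6, 5.9]
finger_gap: 0.0097
gripper_force: 68.3
```

```bash
python3 - <<'E'
from h import *
st(); s=sensors.get_state(); p=np.array(s['position']); R=np.array(s['tool_rot']); print(s['wrist_torque'],p-.019*R[:,2]); inc(R,p+[0,0,.10])
E
```

```text
q [-0.51, 0.59, 0.76, 2.02, -1.07, 0.33, 0.75] p [0.6722, -0.0841, 0.1661] f [-4.4, 1.6, 5.9] t 14.7 gap 0.00965236691525218 gf 68.27590584754944
[ 0.39302172  0.74958725 -0.06425168] [ 0.66365741 -0.08173167  0.18282879]
shift cm [0.0, 4.69, -8.83] turn [0.0, 0.0, 0.0] rows>= 2.4
```

>>> step_arm([
  [[0,0.1,-0.2],[0,0,0]],
  [[0,0.3,-0.6],[0,0,0]],
  [[0,0.7,-1.3],[0,0,0]],
  [[0,1.2,-2.2],[0,0,0]],
  [[0,1.8,-3.3],[0,0,0]],
  [[0,2.4,-4.5],[0,0,0]],
  [[0,3,-5.7],[0,0,0]],
  [[0,3.6,-6.9],[0,0,0]],
  [[0,4.2,-7.9],[0,0,0]],
  [[0,4.5,-8.5],[0,0,0]],
  [[0,4.7,-8.8],[0,0,0]],
  [[0,4.7,-8.8],[0,0,0]],
])

```text
time_s: 15.67
position: [0.6726, -0.0842, 0.2656]
tool_rot: [[0.271, 0.85, 0.452], [0.963, -0.239, -0.128], [-0.001, 0.469, -0.883]]
ft_force: [0.9, 0.7, -7.7]
finger_gap: 0.0095
gripper_force: 68.3
```

```bash
python3 - <<'E'
from sim import *
st(); c=cap('side','s6'); cv2.imwrite('pics/s6c.png',cv2.resize(c['frame'][80:280,180:380,::-1],(500,500),interpolation=cv2.INTER_CUBIC))
P=cloud(c); m=(c['depth']>0)&(np.linalg.norm(P[...,:2]-[.6655,-.0835],axis=-1)<.15)&(P[...,2]>.06)
h=cv2.cvtColor(c['frame'],cv2.COLOR_RGB2HSV); g=(cv2.inRange(h,(45,100,40),(80,255,255))>0)
k,l,stt,ce=cv2.connectedComponentsWithStats((g&m).astype(np.uint8))
for i in range(1,k):
    if stt[i,4]>20: p=P[l==i]; print(ce[i],p.max(0))
s=sensors.get_state(); q=np.array(s['qpos']); x=fit()[0]; l=28; g0=.017
B=np.array(s['position'])-.017*np.array(s['tool_rot'])[:,2]; print('bar',B)
for n,yaw,p in(('a',-.1,[.62,0,.29]),('b',.15,[.555,.08,.295]),('c',.45,[.51,.15,.295]),('front',RY,SEAT+[-.085,-.085,.04]),('over',RY,SEAT+[0,0,.035]),('seat',RY,SEAT)):
    R=pose_b(yaw,l); q,e,a=dik(q,R,np.array(p)+.017*R[:,2],x); print(n,q,round(e,1),round(a,1)); inc(R,np.array(p)+.017*R[:,2])
E
```

```text
q [-0.69, 0.54, 1.06, 1.9, -0.83, 0.59, 0.53] p [0.6726, -0.0842, 0.2656] f [0.9, 0.7, -7.7] t 15.7 gap 0.009484976016254901 gf 68.25581789016724
[294.32 167.3 ] [ 0.72 -0.03  0.28]
[274.51 170.44] [0.7  0.01 0.2 ]
[310.23 185.09] [ 0.71 -0.12  0.2 ]
[281.22 188.06] [ 0.69 -0.05  0.2 ]
bar [ 0.66 -0.08  0.28]
a [-0.88  0.44  1.09  2.   -0.77  0.54  0.56] 0.0 0.0
shift cm [6.81, -5.3, -3.95] turn [-0.001, 0.082, -0.154] rows>= 2.3
b [-1.1   0.29  1.1   2.12 -0.68  0.48  0.61] 0.0 0.0
shift cm [12.95, -12.56, -8.37] turn [-0.001, 0.2, -0.374] rows>= 4.8
c [-1.17  0.19  1.    2.17 -0.64  0.46  0.75] 0.0 0.0
shift cm [18.67, -18.17, -11.35] turn [-0.001, 0.34, -0.639] rows>= 6.8
front [-0.99  0.23  0.77  2.11 -0.79  0.56  1.12] 0.0 0.0
shift cm [24.91, -20.37, -11.95] turn [-0.001, 0.49, -0.922] rows>= 8.4
over [-0.97  0.42  0.73  1.88 -0.85  0.64  1.05] 0.0 0.0
shift cm [35.39, -15.4, -8.76] turn [-0.001, 0.49, -0.922] rows>= 9.5
seat [-0.91  0.45  0.65  1.93 -0.94  0.57  1.14] 0.0 0.0
shift cm [35.39, -17.04, -5.67] turn [-0.001, 0.49, -0.922] rows>= 9.5
```

View pics/s6c.png

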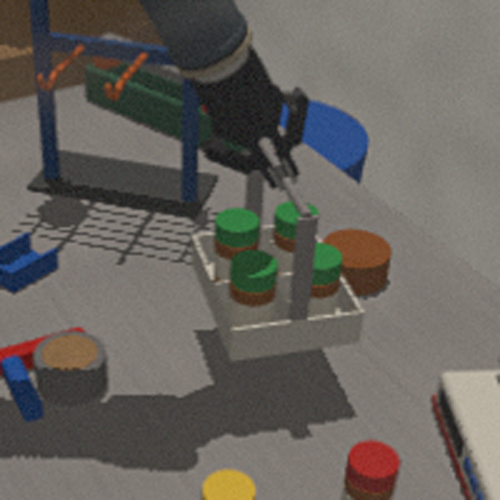

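The side crop shows the caddy hanging level from the gripper, clear of the bench, with all four jars upright.

>>> step_arm([
  [[0.4,-0.3,-0.2],[0,0.004,-0.01]],
  [[1.2,-0.9,-0.7],[0,0.014,-0.027]],
  [[2.4,-1.8,-1.4],[0,0.029,-0.055]],
  [[3.8,-2.9,-2.2],[0,0.046,-0.086]],
  [[5.3,-4.1,-3.1],[0,0.064,-0.12]],
  [[6.8,-5.3,-4],[0,0.082,-0.154]],
  [[8.1,-6.8,-4.9],[0,0.106,-0.199]],
  [[9.4,-8.3,-5.8],[0,0.13,-0.244]],
  [[10.6,-9.8,-6.7],[0,0.154,-0.289]],
  [[11.7,-11.1,-7.5],[0,0.176,-0.33]],
  [[12.6,-12.1,-8.1],[0,0.192,-0.36]],
  [[13,-12.6,-8.4],[0,0.2,-0.374]],
])

```text
time_s: 16.72
position: [0.5608, 0.0835, 0.2798]
tool_rot: [[-0.153, 0.874, 0.462], [0.988, 0.135, 0.074], [0.002, 0.468, -0.884]]
ft_force: [-0.6, 0.8, -7.8]
finger_gap: 0.0097
gripper_force: 68.3
```

```bash
python3 - <<'E'
from sim import *
st(); l=28
for n,yaw,p in(('c',.45,[.51,.15,.295]),('front',RY,SEAT+[-.085,-.085,.04])):
    R=pose_b(yaw,l); inc(R,np.array(p)+.017*R[:,2])
E
```

```text
q [-1.11, 0.29, 1.11, 2.12, -0.68, 0.48, 0.61] p [0.5608, 0.0835, 0.2798] f [-0.6, 0.8, -7.8] t 16.7 gap 0.009655074162223456 gf 68.34861159324646
shift cm [7.58, -2.85, -1.52] turn [-0.002, 0.137, -0.263] rows>= 2.4
shift cm [14.18, -2.59, -0.79] turn [-0.001, 0.287, -0.545] rows>= 4.9
```

>>> step_arm([
  [[0.4,-0.2,-0.1],[0,0.007,-0.013]],
  [[1.3,-0.5,-0.3],[0,0.024,-0.045]],
  [[2.7,-1,-0.6],[0,0.05,-0.095]],
  [[4.3,-1.6,-0.9],[0,0.078,-0.15]],
  [[6,-2.3,-1.2],[0,0.108,-0.207]],
  [[7.6,-2.8,-1.5],[0,0.137,-0.263]],
  [[9.3,-2.8,-1.4],[0,0.175,-0.335]],
  [[10.9,-2.8,-1.2],[0,0.212,-0.405]],
  [[12.4,-2.7,-1],[0,0.246,-0.47]],
  [[13.5,-2.6,-0.9],[0,0.271,-0.515]],
  [[14.1,-2.6,-0.8],[0,0.285,-0.54]],
  [[14.2,-2.6,-0.8],[0,0.287,-0.545]],
])

```text
time_s: 17.72
position: [0.516, 0.2182, 0.2752]
tool_rot: [[-0.694, 0.635, 0.339], [0.72, 0.614, 0.324], [-0.003, 0.469, -0.883]]
ft_force: [0.1, 0.7, -7.0]
finger_gap: 0.0094
gripper_force: 68.3
```

```bash
python3 - <<'E'
from sim import *
np.set_printoptions(precision=4,suppress=True)
st(); r=np.array([np.cos(RY),np.sin(RY)]); la=np.array([-r[1],r[0]])
tool=np.array(sensors.get_state()['position'])
for n in('scene','side'):
    c=cap(n,n+'7'); P=cloud(c); d=P[...,:2]-SEAT[:2]; X=d@r; Y=d@la; h=cv2.cvtColor(c['frame'],cv2.COLOR_RGB2HSV); ok=c['depth']>0
    o=(cv2.inRange(h,(3,110,60),(16,255,255))>0)&ok&(abs(X)<.16)&(abs(Y)<.08)&(P[...,2]>.22)&(P[...,2]<.3)
    for s in(1,-1):
        k=o&(Y*s>0); 
        if k.sum()>5: print(n,'prong',s,k.sum(),'X',X[k].min(),'Y',np.median(Y[k]),'tip X (z>.258)',np.percentile(X[k&(P[...,2]>.258)],[5,50,95]) if (k&(P[...,2]>.258)).sum() else '')
    b=ok&(abs(X+.12)<.04)&(abs(Y)<.1)&(abs(P[...,2]-.29)<.008)&(abs(Y)>.055); q=P[b]
    if b.sum()>5: print(n,'bar',b.sum(),'X',np.median(X[b&(Y>0)]),np.median(X[b&(Y<0)]),'Y',Y[b].min(),Y[b].max(),'z',np.percentile(q[:,2],[5,95]))
s=np.array([1]);
cv2.imwrite('pics/m7.png',np.hstack([cv2.resize(load('scene7')['frame'][130:330,290:490,::-1],(400,400),interpolation=cv2.INTER_CUBIC),cv2.resize(load('side7')['frame'][40:240,140:340,::-1],(400,400),interpolation=cv2.INTER_CUBIC)]))
E
```

```text
q [-0.98, 0.23, 0.77, 2.11, -0.78, 0.56, 1.11] p [0.516, 0.2182, 0.2752] f [0.1, 0.7, -7.0] t 17.7 gap 0.009420806772752529 gf 68.3165967464447
scene prong 1 227 X -0.0262665903220767 Y 0.04944830425608003 tip X (z>.258) [-0.0262 -0.024  -0.0206]
scene prong -1 206 X -0.023978800952370944 Y -0.04953682546257056 tip X (z>.258) [-0.0239 -0.0232 -0.0225]
scene bar 79 X -0.11797674225912827 -0.11768511611410341 Y -0.09989022813650629 0.0860140522982344 z [0.284  0.2954]
side prong 1 34 X 0.030281561478083224 Y 0.05054482759106471 tip X (z>.258) 
side prong -1 73 X -0.034748788858559476 Y -0.04917340337118588 tip X (z>.258) [-0.0328 -0.0291 -0.0232]
side bar 95 X -0.12269489975787397 -0.12181333235207102 Y -0.09994736598377431 0.09025830390891174 z [0.2855 0.2972]
```

View pics/m7.png

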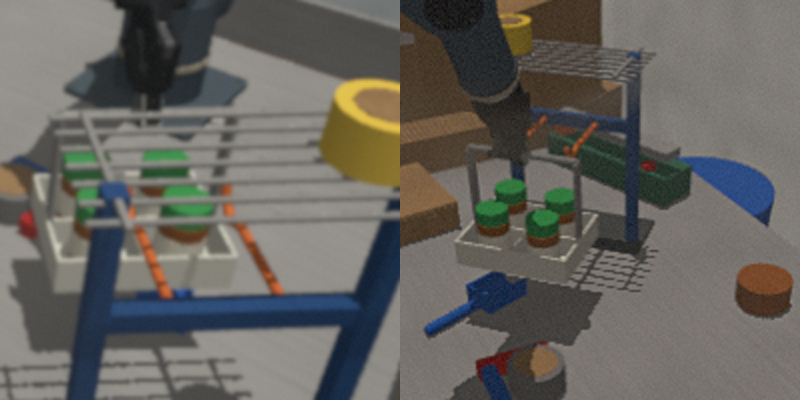

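The scene and side crops show the caddy held level in front of the rack, with the bar square to the prongs and 40 mm above the seat. It now moves in.

>>> step_arm([
  [[0.1,0.1,0.3],[0,0,0]],
  [[0.2,0.5,0.7],[0,0,0]],
  [[0.3,1.2,1.3],[0,0,0]],
  [[0.4,2.3,1.9],[0,0,0]],
  [[0.5,3.6,2.6],[0,0,0]],
  [[0.5,5,3.4],[0,0,0]],
  [[0.5,6.4,4.1],[0,0,0]],
  [[0.5,7.7,4.8],[0,0,0]],
  [[0.5,8.8,5.4],[0,0,0]],
  [[0.5,9.6,5.8],[0,0,0]],
  [[0.5,10.1,6.1],[0,0,0]],
  [[0.5,10.1,6.1],[0,0,0]],
])

```text
time_s: 18.82
position: [0.5951, 0.3028, 0.2655]
tool_rot: [[-0.693, 0.639, 0.334], [0.721, 0.615, 0.32], [-0.001, 0.463, -0.887]]
ft_force: [-4.4, -4.0, -17.1]
finger_gap: 0.0091
gripper_force: 72.3
```

```bash
python3 - <<'E'
from sim import *
np.set_printoptions(precision=4,suppress=True)
st(); r=np.array([np.cos(RY),np.sin(RY)]); la=np.array([-r[1],r[0]])
s=sensors.get_state(); R=np.array(s['tool_rot']); B=np.array(s['position'])-.017*R[:,2]; d=B[:2]-SEAT[:2]; print('bar X,Y,z',d@r,d@la,B[2])
inc(R,np.array(s['position'])+[0,0,-.033])
for n in('scene','side'):
    c=cap(n,n+'8'); P=cloud(c); d=P[...,:2]-SEAT[:2]; X=d@r; Y=d@la; h=cv2.cvtColor(c['frame'],cv2.COLOR_RGB2HSV); ok=c['depth']>0
    b=ok&(abs(X)<.03)&(abs(abs(Y)-.075)<.02)&(P[...,2]>.272)&(P[...,2]<.3)&(h[...,1]<90); print(n,b.sum(),np.median(X[b&(Y>0)]),np.median(X[b&(Y<0)]),np.percentile(P[b][:,2],[5,95]))
cv2.imwrite('pics/m8.png',np.hstack([cv2.resize(load('scene8')['frame'][150:300,320:470,::-1],(400,400),interpolation=cv2.INTER_CUBIC),cv2.resize(load('side8')['frame'][60:180,170:290,::-1],(400,400),interpolation=cv2.INTER_CUBIC)]))
E
```

```text
q [-0.97, 0.42, 0.72, 1.89, -0.85, 0.63, 1.04] p [0.5951, 0.3028, 0.2655] f [-4.4, -4.0, -17.1] t 18.8 gap 0.009112891114961967 gf 72.29572892189026
bar X,Y,z -0.003001866623833146 0.0005531065818643434 0.2805294896623498
shift cm [0.0, -1.53, 2.93] turn [0.0, 0.0, 0.0] rows>= 0.8
scene 130 0.0034123301370643628 0.002494776324136073 [0.2746 0.2842]
side 83 -0.007009824705606863 -0.005886270514266469 [0.2747 0.2869]
```

View pics/m8.png

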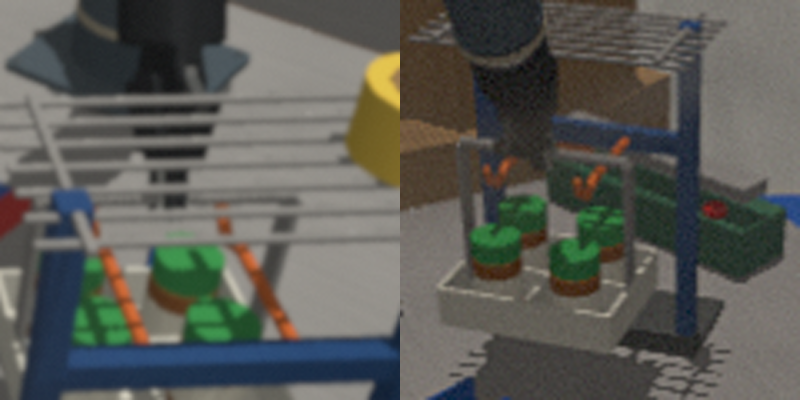

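The crops show the bar over the prongs behind the upturned ends, with the caddy level. The force reading suggests a light touch on the shelf edge (about 11 N), and lowering takes the gripper away from it.

>>> step_arm([
  [[0,-0.2,0.4],[0,0,0]],
  [[0,-0.4,0.8],[0,0,0]],
  [[0,-0.6,1.2],[0,0,0]],
  [[0,-0.8,1.6],[0,0,0]],
  [[0,-1,2],[0,0,0]],
  [[0,-1.1,2.3],[0,0,0]],
  [[0,-1.1,2.3],[0,0,0]],
])

```text
time_s: 19.5
position: [0.5974, 0.304, 0.2425]
tool_rot: [[-0.693, 0.637, 0.339], [0.721, 0.613, 0.323], [-0.002, 0.468, -0.884]]
ft_force: [0.2, 0.1, -7.3]
finger_gap: 0.0093
gripper_force: 71.9
```

```bash
python3 - <<'E'
from sim import *
st(); r=np.array([np.cos(RY),np.sin(RY)]); la=np.array([-r[1],r[0]])
np.set_printoptions(precision=4,suppress=True)
s=sensors.get_state(); R=np.array(s['tool_rot']); B=np.array(s['position'])-.017*R[:,2]; d=B[:2]-SEAT[:2]; print('bar X,Y,z',d@r,d@la,B[2], np.degrees(np.arccos(-R[2,2])))
E
```

```text
q [-0.93, 0.44, 0.67, 1.92, -0.91, 0.58, 1.11] p [0.5974, 0.304, 0.2425] f [0.2, 0.1, -7.3] t 19.5 gap 0.009250125626454152 gf 71.86408996582031
bar X,Y,z -0.0005917369420156459 -0.00016008884041402729 0.2575581878801293 27.913161969805472
```

>>> step_arm([
  [[0,-0.05,0.15],[0,0,0]],
  [[0,-0.15,0.3],[0,0,0]],
  [[0,-0.25,0.45],[0,0,0]],
  [[0,-0.3,0.6],[0,0,0]],
  [[0,-0.35,0.7],[0,0,0]],
  [[0,-0.4,0.75],[0,0,0]],
  [[0,-0.4,0.75],[0,0,0]],
])

```text
time_s: 20.08
position: [0.5981, 0.3041, 0.2365]
tool_rot: [[-0.693, 0.636, 0.341], [0.721, 0.612, 0.326], [-0.001, 0.471, -0.882]]
ft_force: [-5.6, -2.8, 5.6]
finger_gap: 0.0093
gripper_force: 73.8
```

```bash
python3 - <<'E'
from h import *
st()
E
```

```text
q [-0.91, 0.44, 0.65, 1.93, -0.93, 0.56, 1.14] p [0.5981, 0.3041, 0.2365] f [-5.6, -2.8, 5.6] t 20.1 gap 0.009333679698724175 gf 73.8163161277771
```

>>> step_arm([
  [[0,-0.1,-0.1],[0,0,0]],
  [[0,-0.1,-0.1],[0,0,0]],
  [[0,-0.1,-0.1],[0,0,0]],
])

```text
time_s: 20.33
position: [0.5971, 0.303, 0.236]
tool_rot: [[-0.693, 0.636, 0.34], [0.721, 0.612, 0.324], [-0.002, 0.47, -0.883]]
ft_force: [-2.3, -1.8, 1.8]
finger_gap: 0.0094
gripper_force: 72.7
```

>>> step_arm([
  [[0,0,0],[0,0,0]],
  [[0,0,0],[0,0,0]],
  [[0,0,0],[0,0,0]],
  [[0,0,0],[0,0,0]],
  [[0,0,0],[0,0,0]],
  [[0,0,0],[0,0,0]],
  [[0,0,0],[0,0,0]],
  [[0,0,0],[0,0,0]],
], fingers=0)

```text
time_s: 21.0
position: [0.5967, 0.303, 0.2353]
tool_rot: [[-0.693, 0.636, 0.339], [0.721, 0.613, 0.324], [-0.002, 0.469, -0.883]]
ft_force: [-0.6, 0.1, -0.1]
finger_gap: 0.0428
gripper_force: 0.0
```

```bash
python3 - <<'E'
from sim import *
np.set_printoptions(precision=4,suppress=True)
st(); r=np.array([np.cos(RY),np.sin(RY)]); la=np.array([-r[1],r[0]])
for n in('scene','side'):
    c=cap(n,n+'9'); P=cloud(c); d=P[...,:2]-SEAT[:2]; X=d@r; Y=d@la; h=cv2.cvtColor(c['frame'],cv2.COLOR_RGB2HSV); ok=c['depth']>0
    b=ok&(abs(X)<.03)&(abs(abs(Y)-.075)<.02)&(P[...,2]>.238)&(P[...,2]<.28)&(h[...,1]<90); print(n,b.sum(),np.median(X[b&(Y>0)]),np.median(X[b&(Y<0)]),np.percentile(P[b][:,2],[5,95]))
    g=ok&(cv2.inRange(h,(45,100,40),(80,255,255))>0)&(abs(X)<.08)&(abs(Y)<.1); 
    k,l,s_,ce=cv2.connectedComponentsWithStats(g.astype(np.uint8))
    for i in range(1,k):
        if s_[i,4]>20: p=P[l==i]; print('lid',X[l==i].mean(),Y[l==i].mean(),np.percentile(p[:,2],97))
    w=ok&(abs(P[...,2]-.115)<.02)&(abs(X)<.085)&(abs(Y)<.105)&(h[...,1]<60)
    if w.sum()>10: print('rim zmax near/far', *[np.percentile(P[...,2][w&m],99) if (w&m).sum()>5 else None for m in(X<-.06,X>.06,Y<-.08,Y>.08)])
E
```

```text
q [-0.92, 0.44, 0.65, 1.94, -0.93, 0.56, 1.14] p [0.5967, 0.303, 0.2353] f [-0.6, 0.1, -0.1] t 21.0 gap 0.04281174298562579 gf 0.0
scene 120 0.003209709374573014 0.00016881818103629953 [0.247 0.255]
lid -0.018863567318315504 0.038658540814976085 0.1662686348317545
lid -0.006407278141459783 -0.04104720577009308 0.16618546757557842
lid 0.06602034442822356 0.04113079411097865 0.1564621597400916
rim zmax near/far 0.1135538308574683 0.12372408597982444 0.13167824476893483 0.11840203741742336
side 77 -0.005285142831816187 -0.0034593954354847026 [0.2408 0.2568]
lid -0.013143648983677057 0.039634117786212744 0.16988589341269264
lid -0.015987065236540296 -0.05177675384320587 0.1695565181928269
rim zmax near/far 0.12064538179645741 0.11799433289863417 0.13320230201331926 0.1279064196011794
```

Released, and the fingers carry no load; the bar lies at the seat. I back off along the tool axis.

>>> step_arm([
  [[0,0,-0.5],[0,0,0]],
  [[0,0,-1.3],[0,0,0]],
  [[0,-0.2,-2.3],[0,0,0]],
  [[0,-0.4,-3.4],[0,0,0]],
  [[0,-1,-4.6],[0,0,0]],
  [[0,-2,-6],[0,0,0]],
  [[0,-3.5,-7.5],[0,0,0]],
  [[0,-5.5,-9],[0,0,0]],
  [[0,-8,-10.5],[0,0,0]],
  [[0,-10,-11.5],[0,0,0]],
  [[0,-10,-11.5],[0,0,0]],
  [[0,-10,-11.5],[0,0,0]],
])

```text
time_s: 22.1
position: [0.4932, 0.2036, 0.291]
tool_rot: [[-0.692, 0.637, 0.34], [0.722, 0.611, 0.326], [-0.0, 0.471, -0.882]]
ft_force: [0.8, 0.7, 0.2]
finger_gap: 0.0424
gripper_force: 0.0
```

>>> step_arm([
  [[0,0,0],[0,0,0]],
  [[0,0,0],[0,0,0]],
  [[0,0,0],[0,0,0]],
  [[0,0,0],[0,0,0]],
  [[0,0,0],[0,0,0]],
  [[0,0,0],[0,0,0]],
  [[0,0,0],[0,0,0]],
  [[0,0,0],[0,0,0]],
  [[0,0,0],[0,0,0]],
  [[0,0,0],[0,0,0]],
  [[0,0,0],[0,0,0]],
  [[0,0,0],[0,0,0]],
])

```text
time_s: 23.1
position: [0.494, 0.2045, 0.29]
tool_rot: [[-0.693, 0.636, 0.339], [0.721, 0.613, 0.324], [-0.002, 0.469, -0.883]]
ft_force: [0.2, 0.1, 0.4]
finger_gap: 0.0426
gripper_force: 0.0
```

```bash
python3 - <<'E'
from sim import *
np.set_printoptions(precision=4,suppress=True)
st(); r=np.array([np.cos(RY),np.sin(RY)]); la=np.array([-r[1],r[0]]); ims=[]
for n in('scene','side'):
    c=cap(n,n+'10'); P=cloud(c); d=P[...,:2]-SEAT[:2]; X=d@r; Y=d@la; h=cv2.cvtColor(c['frame'],cv2.COLOR_RGB2HSV); ok=c['depth']>0
    b=ok&(abs(X)<.03)&(abs(abs(Y)-.075)<.02)&(P[...,2]>.238)&(P[...,2]<.28)&(h[...,1]<90); print(n,b.sum(),np.median(X[b&(Y>0)]),np.median(X[b&(Y<0)]),np.percentile(P[b][:,2],[5,95]))
    ims.append(cv2.resize(c['frame'][(150,60)[n=='side']:,(300,140)[n=='side']:][:200,:200,::-1],(400,400),interpolation=cv2.INTER_CUBIC))
    g=ok&(cv2.inRange(h,(45,100,40),(80,255,255))>0)&(abs(X)<.08)&(abs(Y)<.1); k,l,s_,ce=cv2.connectedComponentsWithStats(g.astype(np.uint8))
    for i in range(1,k):
        if s_[i,4]>20: p=P[l==i]; print('lid',X[l==i].mean(),Y[l==i].mean(),np.percentile(p[:,2],97))
cv2.imwrite('pics/m10.png',np.hstack(ims))
E
```

```text
q [-1.06, 0.16, 0.83, 2.13, -0.69, 0.57, 1.03] p [0.494, 0.2045, 0.29] f [0.2, 0.1, 0.4] t 23.1 gap 0.04256903747032418 gf 0.0
scene 120 0.003133454379107943 0.0012536423017642665 [0.2467 0.2555]
lid -0.018880452617707457 0.03865500308916511 0.16634701805895966
lid -0.007490430542461844 -0.04052477487045888 0.16611460087417929
lid 0.06644077971626972 0.0414376862121691 0.15582337813540642
side 51 -0.00504836115991056 -0.004243160095317028 [0.2406 0.2575]
lid -0.012286970804517528 0.03952737940963087 0.16999705060325654
lid -0.015191205388085535 -0.05145915322562778 0.17008538187277555
```

View pics/m10.png

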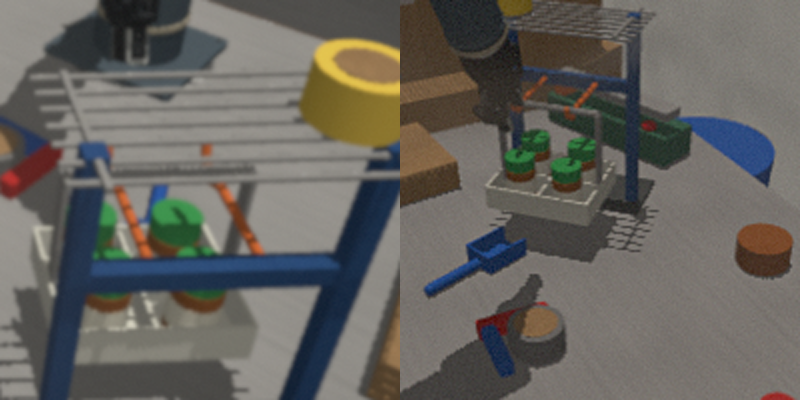

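Both views show the caddy hanging level on both prongs, with four upright jars. The gripper is clear, and nothing changed over the last second.

```bash
python3 -c "
from cell import job; print(job.sign_off())"
```

```text
the job is handed in; nothing more can be done
None
```

The green-lidded jar is in its bay, the caddy hangs level and still on both orange prongs with all four jars upright, and I handed the job in at about 23 s; sign-off returned no verdict, and while moving the bar in, something (probably the gripper on the shelf edge) pressed with about 11 N, below the 40 N limit.

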